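# Set up a multi-station stirrer for a staining run

### The job

Get the four-station stirrer ready for a staining run: first turn its selector back anticlockwise to the end stop, and with it off stand all the staining jars that are here (two to four) upright and centred on the stations, filling from the station next to the selector without a gap. Then turn the selector clockwise from the stop by exactly one click for each jar loaded. The coverslip box, which is used where the slides come out, must finish lying flat on the trolley right in front (robot side) of the last jar in the row, the one farthest from the selector, in line with it, not touching the stirrer but no more than 5 cm from it; leave the wash bottle, the dropper bottle and the strip pot where they are.

Things in the scene. Friction and masses are not known exactly. Their poses are not given: they have to be found in the camera images.
- stirrer: Low white four-station stirrer base fixed on the trolley, 110 mm deep (x) by 400 mm long (y), flat top 35 mm above the trolley; at its -y end (the robot's right) a grey control pod 82 mm long, 110 mm deep, rises to 85 mm. Origin: centre of its footprint at trolley height. Its x axis points away from the robot (its front long side, at x = -55 mm, faces the robot), y runs along the row of stations away from the pod, z up.
- station_1 (a point): Centre of station 1 on the stirrer's flat top (35 mm above the trolley): a flush black disc of 63 mm with a thin steel rim, total 68 mm. Stations lie in one row 73 mm apart; station 1 is next to the control pod (105 mm from the selector's axis), station 4 farthest from it. Axes as the stirrer's.
- station_2 (a point): Centre of station 2 on the stirrer's flat top (35 mm above the trolley): a flush black disc of 63 mm with a thin steel rim, total 68 mm. Stations lie in one row 73 mm apart; station 1 is next to the control pod (105 mm from the selector's axis), station 4 farthest from it. Axes as the stirrer's.
- station_3 (a point): Centre of station 3 on the stirrer's flat top (35 mm above the trolley): a flush black disc of 63 mm with a thin steel rim, total 68 mm. Stations lie in one row 73 mm apart; station 1 is next to the control pod (105 mm from the selector's axis), station 4 farthest from it. Axes as the stirrer's.
- station_4 (a point): Centre of station 4 on the stirrer's flat top (35 mm above the trolley): a flush black disc of 63 mm with a thin steel rim, total 68 mm. Stations lie in one row 73 mm apart; station 1 is next to the control pod (105 mm from the selector's axis), station 4 farthest from it. Axes as the stirrer's.
- selector (a joint): Angle of the detented rotary selector on top of the control pod, rad: 0 at its anticlockwise end stop, growing clockwise as seen from above; a click every 0.5236 (30 degrees), six clicks in all (to 3.14). A spring pulls it into the nearest click (about 0.15 N m to turn it out of one); the stop allows about 0.05 of play beyond 0.
- selector_grip (a point): Point on the selector's upright axis, at half the height of its grip bar (104 mm above the trolley). The black knob is a round skirt 50 mm across, 6 mm high, with an upright grip bar 13 mm wide, 46 mm long, 26 mm high (from 91 to 117 mm above the trolley). This frame turns with the knob: its y axis runs along the bar to the end with the white pointer line, its x axis across the bar. At the end stop the pointer points along the stirrer's +y, to the stations.
- jar_a_mid (a point): Centre of a round glass staining jar (may be absent), half-way up: 118 mm high overall, body 52 mm across, wider collar and lid 58 to 60 mm across from 69 to 108 mm above its foot, lid fixed on, with a small 20 mm lid knob on top of that. Its z axis is the jar's axis; origin 59 mm above the foot. About 0.11 to 0.22 kg.
- jar_b_mid (a point): Centre of a round glass staining jar (may be absent), half-way up: 118 mm high overall, body 52 mm across, wider collar and lid 58 to 60 mm across from 69 to 108 mm above its foot, lid fixed on, with a small 20 mm lid knob on top of that. Its z axis is the jar's axis; origin 59 mm above the foot. About 0.11 to 0.22 kg.
- jar_c_mid (a point): Centre of a round glass staining jar (may be absent), half-way up: 118 mm high overall, body 52 mm across, wider collar and lid 58 to 60 mm across from 69 to 108 mm above its foot, lid fixed on, with a small 20 mm lid knob on top of that. Its z axis is the jar's axis; origin 59 mm above the foot. About 0.11 to 0.22 kg.
- jar_d_mid (a point): Centre of a round glass staining jar (may be absent), half-way up: 118 mm high overall, body 52 mm across, wider collar and lid 58 to 60 mm across from 69 to 108 mm above its foot, lid fixed on, with a small 20 mm lid knob on top of that. Its z axis is the jar's axis; origin 59 mm above the foot. About 0.11 to 0.22 kg.
- slips_mid (a point): Centre of the square coverslip box (blue-green lid, fixed on), half-way up: 52 x 52 mm, 23 mm high; x and y axes square to its sides, z up; origin 11.5 mm above its underside. About 0.03 kg.
- wash_bottle: Bystander: amber squeeze wash bottle 60x73x184 mm near the left rear corner of the trolley; origin at the centre of its foot.
- dropper: Bystander: brown dropper bottle 38x38x103 mm at the right edge beside the control pod; origin at the centre of its foot.
- pot: Bystander: round test-strip pot with a black cap, 43 mm across, 87 mm high, at the left edge of the trolley; origin at the centre of its foot.
Not all that is in view belongs to the job. Leave any green or turquoise look-alike of the part that bears jar_a_mid alone.

How it is judged:
By the outcome, as a careful person would: the job done as asked, in the order asked, and still so for the second after the job is handed in, with the robot touching nothing.
Of jar_a, jar_b, jar_c, jar_d only 2 to 4 are there at a start; the rules pass over those that are not, and their reading is None.
At some moment in a run one of slips may be knocked a few centimetres aside while the robot is not near it.
It also fails if it takes over 210 s, if anything falls off the work surface, if the arm or the gripper's body presses on something with over 40 N, if the wrist force passes 120 N, or if a joint passes its speed limit or range.

### The arm

A 7-joint arm with a two-finger parallel gripper is mounted at the origin on a cart in front of the work surface, level with it; the furniture and walls round the work are solid. World frame = base frame: x ahead of the robot, y to its left, z up, the work surface at z = 0. Lengths are in mm, angles in degrees, forces in N, time in s.
With the tool pointing down it reaches from about 400 to 875 mm from the base axis. Payload 6.5 kg.
Tool frame: the origin (TCP) lies midway between the tips of the shut fingers; the grasp point (between the pads) lies 19 mm behind it; z points along the fingers, y is the direction in which the jaws open and shut (so a half turn about z gives the same grasp; the last joint's range is limited). The gripper opens to 88 mm and grips with 3 to 60 N. Pads are 18 mm wide; open, the fingers measure 123 mm over their backs; the gripper's body (75 mm by 187 mm) begins 45 mm behind the grasp point.
Start: joints at [62.212, 30.733, -0.252, 88.115, 0.149, 61.152, -4.079], TCP at [264.327, -593.819, 238.716] pointing down, gripper open.
Joint ranges: [-154.64, 154.64], [-21.42, 123.67], [-72.66, 72.17], [13.99, 137.28], [-74.86, 254.86], [10.95, 109.41], [-158.01, 158.01]. Speed limits (degrees/s): [136.94, 136.94, 180, 180, 180, 180, 180].

### API

Orientations are given as [roll, pitch, yaw] about the fixed x, y, z axes, in that order (R = Rz(yaw) Ry(pitch) Rx(roll)).
In Python, from workcell import robot, vision, workorder, spotter gives the robot as it stands.
- The arm moves only by the shell command python3 -m creep 'ROWS' [FORCE]. ROWS is JSON, a list of rows, each a list of 3 entries, a list of its own where there are three numbers: the turn, a rotation vector about the tool's x, y, z each as a share of 1.5 rad, from -1 to 1, then the shift along the tool's x, y, z each as a share of 1 m, from -1 to 1, then the gripper's target within -1 to 1 (fully open at 1, half-way at 0, shut at -1). In form: [[[rx, ry, rz], [tx, ty, tz], gripper], ...]. A call has 1 to 5 rows; each row shifts and turns the commanded pose from where the row before left it, along the tool's axes as they then stand; what a row does not reach is not made up. A row lasts 1/8 s, in which the tool goes at most 62.5 mm and 10.7 degrees, less where a joint would pass 70% of its speed; a pose out of reach is approached as far as the arm can. A call with a number of a shift or a turn outside -1 to 1 is refused whole. A call with a gripper value outside its range is refused whole. The fingers move at their own pace and stop on an object; FORCE is the grip in N (left out, the last holds). Time passes only in rows, so rows that do not move let the fingers close. It gives the time, the measured TCP pose, the force and the opening at its end, in the units of the state.
- robot.observe(): the state, without advancing time (a new reading comes with each control period).
- vision.get_image(name): name is "scene" or "top"; returns a dict with "color" (480x640x3 uint8, red, green, blue), "fovy" (degrees; the focal length in pixels is half the picture's height over the tangent of half this angle, whatever the lens; pixels are square), "cx", "cy" (the principal point, pixels), "k1" (the pictures are not rectified: a ray, as slopes to the right and down, at radius r is drawn at 1 + k1 r^2 times it, then the intrinsics apply), "rvec" (rotation vector, rad) and "tvec" (3), from world to camera coordinates, as OpenCV has them. Camera axes: x right, y down, z forward; pixel columns grow to the right and rows downward; lengths in mm; the calibration is good to about 2 mm. A picture is of the moment at which its call begins. There is no depth.
- workorder.job_done(): hands the job in, once; it reports no verdict.
Trained networks look in the newest picture that a camera, given by its name, has taken for a name from the list of things; names that differ only in an ending like _2 or _b are one class to them, and where a whole thing is asked for, a point or a joint stands for the part that bears it (a point fixed in the world has none). Each returns a list of dicts, best first, with "p" (0 to 1); they miss things now and then, are a little off and sometimes report something else, mostly with a low value. They report only what shows in the picture. A call takes as long as a camera call. They do not tell look-alikes from the thing itself.
- spotter.spot_in(camera, label): "pixel" ([row, column] in pixels, amid what is visible of it).
- spotter.masks_of(camera, label): "pixels" (480x640 bool, what is visible of it) and "pixel" ([row, column] in pixels, amid what is visible of it).
- spotter.pinpoint(camera, label): "pixel" ([row, column] in pixels: a listed point, or the origin of a listed thing).
The state is a dict: "clock": time; "joint_positions": joint angles; "joint_velocities": joint speeds; "tau": joint torques, N m; "tool_pos": TCP position; "eef_rot": TCP orientation; "wrist_force": force on the tool from outside, world axes, zero at the start; "torque": the same for the moment, N m; "opening": finger opening in mm.
Only numpy, scipy, OpenCV 4.12 (cv2) and the standard library are available. Lean on these libraries where they do the work, as an engineer would, in place of code of your own. Each camera call takes 0.05 s, during which the arm holds its last target. There are 200 camera calls.

## Working session

There is one attempt and no reset: what is moved stays moved. The work goes in short steps, Python scripts to look and compute and a shell command to move; the robot and the scene stay as the last step left them, time stands still between calls to the robot, and variables do not carry over. Pictures are saved under pics/ and viewed, about 12 in all and at most 16, crops included, and the job is handed in when it is done.

```bash
ls; mkdir -p pics
cat > h.py <<'E'
import numpy as np, cv2, json
from workcell import robot, vision, workorder, spotter
from scipy.spatial.transform import Rotation as R
def K(im):
    f=240/np.tan(np.radians(im['fovy']/2)); return f
def ray(im,px):  # px row,col
    f=K(im); d=np.array([(px[1]-im['cx'])/f,(px[0]-im['cy'])/f]); u=d.copy()
    for _ in range(20): u=d/(1+im['k1']*(u@u))
    Rm=cv2.Rodrigues(np.array(im['rvec'],float))[0]; t=np.array(im['tvec'],float).ravel()
    return -Rm.T@t, Rm.T@np.array([u[0],u[1],1])
def at(im,px,z):
    c,d=ray(im,px); return c+d*(z-c[2])/d[2]
def proj(im,P):
    Rm=cv2.Rodrigues(np.array(im['rvec'],float))[0]; p=Rm@np.array(P,float)+np.array(im['tvec'],float).ravel()
    u=p[:2]/p[2]; u=u*(1+im['k1']*(u@u)); f=K(im); return [round(u[1]*f+im['cy'],1),round(u[0]*f+im['cx'],1)]
def tri(a,pa,b,pb):
    c1,d1=ray(a,pa);c2,d2=ray(b,pb);d1/=np.linalg.norm(d1);d2/=np.linalg.norm(d2)
    s=np.linalg.lstsq(np.c_[d1,-d2],c2-c1,rcond=None)[0]; p,q=c1+d1*s[0],c2+d2*s[1]
    return (p+q)/2,np.linalg.norm(p-q)
def save(im,n): cv2.imwrite('pics/'+n+'.png',im['color'][:,:,::-1])
def go(target,yaw=None):
    "print tool-axis shift (m) to target, turn share"
    s=robot.observe(); r=R.from_euler('xyz',s['eef_rot'],degrees=True)
    print('shift',np.round(r.inv().apply(np.array(target)-s['tool_pos'])/1000,4))
E
cat > a.py <<'E'
from h import *
s=robot.observe(); print({k:np.round(v,2).tolist() for k,v in s.items()})
ims={}
for c in('top','scene'):
    im=vision.get_image(c); ims[c]=im; save(im,c+'0'); print(c,im['fovy'],im['cx'],im['cy'],im['k1'],im['rvec'],im['tvec'],ray(im,(240,320)))
for n,z in (('station_1',35),('stirrer',0),('selector_grip',104),('jar_a_mid',59),('slips_mid',11.5),('dropper',0),('pot',0),('wash_bottle',0)):
    for c in ims:
        print(n,c,[(round(d['p'],2),np.round(d['pixel']).tolist(),np.round(at(ims[c],d['pixel'],z)[:2]).tolist()) for d in spotter.pinpoint(c,n)])
E
python3 a.py
```

```text
pics
{'clock': 0.0, 'joint_positions': [62.21, 30.78, -0.26, 88.17, 0.15, 61.15, -4.08], 'joint_velocities': [0.0, 0.16, -0.03, -0.08, -0.12, -0.09, 0.01], 'tau': [0.0, -57.1, 0.99, -25.16, -0.06, 0.02, 0.0], 'tool_pos': [264.08, -593.3, 237.85], 'eef_rot': [-179.9, 0.01, 24.0], 'wrist_force': [-0.03, -1.07, 0.46], 'torque': [-0.03, 0.02, 0.03], 'opening': 88.48}
top 44.575496012184644 319.6359567814021 239.96250507036925 -0.08218641476644212 [ 2.14353697 -2.1344465   0.20327284] [ -17.72328119  581.66828082 1202.05909668] (array([ 366.75251282,    5.62086353, 1284.1569903 ]), array([ 0.17158528, -0.01728637, -0.9850178 ]))
scene 46.62140287006538 310.8699176225594 243.5962793305376 -0.16420082825102372 [ 1.00300036 -2.43719849  1.05363181] [411.08339739 350.83427499 858.69603331] (array([ 20.81181574, 562.94262273, 843.85756948]), array([ 0.50427738, -0.53210973, -0.68034842]))
station_1 top [(0.97, [227.0, 256.0], [612.0, 123.0]), (0.96, [216.0, 354.0], [637.0, -91.0]), (0.67, [221.0, 287.0], [627.0, 55.0]), (0.6, [219.0, 322.0], [631.0, -20.0])]
station_1 scene [(0.93, [253.0, 298
[... 499 characters left out ...]
.0])]
jar_a_mid scene [(0.9, [315.0, 214.0], [600.0, 229.0]), (0.72, [334.0, 321.0], [433.0, 122.0]), (0.67, [264.0, 400.0], [442.0, -113.0])]
slips_mid top [(0.62, [308.0, 425.0], [439.0, -246.0]), (0.47, [196.0, 176.0], [687.0, 307.0])]
slips_mid scene [(0.6, [248.0, 436.0], [441.0, -248.0])]
dropper top [(0.8, [229.0, 448.0], [617.0, -306.0]), (0.41, [203.0, 407.0], [676.0, -213.0])]
dropper scene [(0.88, [204.0, 387.0], [622.0, -302.0])]
pot top [(0.72, [257.0, 169.0], [550.0, 318.0]), (0.45, [221.0, 285.0], [634.0, 62.0])]
pot scene [(0.82, [377.0, 200.0], [548.0, 313.0])]
wash_bottle top [(0.95, [194.0, 180.0], [693.0, 300.0])]
wash_bottle scene [(0.94, [331.0, 162.0], [683.0, 302.0])]
```

View pics/top0.png

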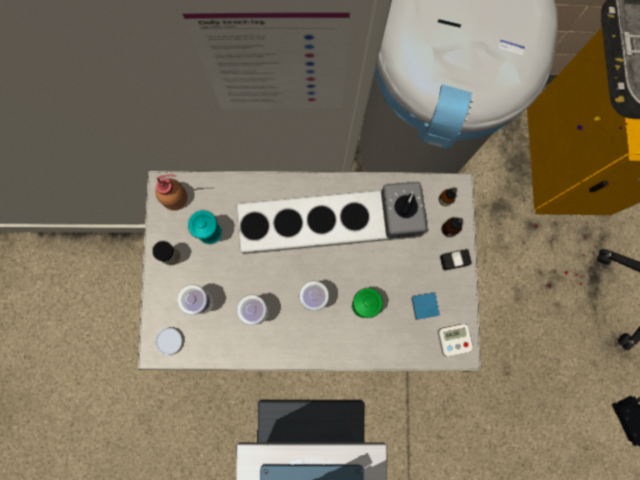

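View pics/scene0.png

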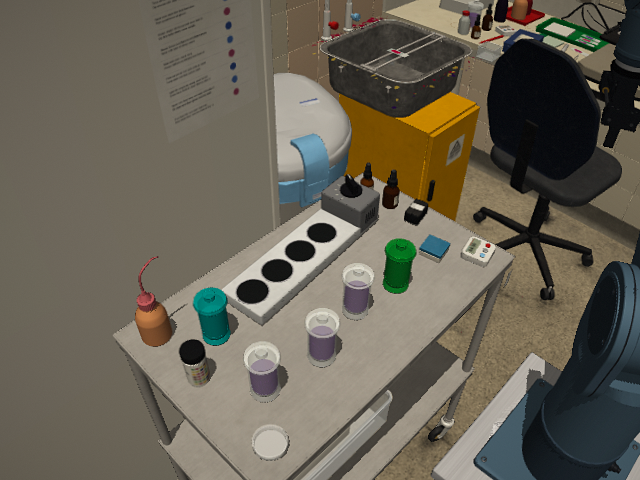

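Three lavender, white-lidded jars are at top pixels (299,193), (309,252) and (295,314). The look-alikes are green at (302,368) and turquoise at (226,204). The blue slips box is at (306,426) and the selector at (205,407). Next I'll measure precisely and take a close crop.

```bash
cat > m.py <<'E'
from h import *
def fit(im,px0,z,rad,test,win=22):
    "centroid of pixels test(color) near px0 (row,col)"
    r,c=map(int,px0); sub=im['color'][r-win:r+win,c-win:c+win].astype(int); m=test(sub).astype(np.uint8)
    n,l,st,ce=cv2.connectedComponentsWithStats(m); k=1+np.argmax(st[1:,4]); return (ce[k][1]+r-win,ce[k][0]+c-win),st[k,4]
if __name__=='__main__':
    T=vision.get_image('top');S=vision.get_image('scene')
    dark=lambda s:s.max(2)<60
    P=[]
    for pt,ps in (((217,354),(232,322)),((219,321),(250,299)),((222,288),(271,277)),((226,255),(291,252))):
        a,n=fit(T,pt,35,30,dark,18); b,m=fit(S,ps,35,30,dark,18)
        A,B=at(T,a,35)[:2],at(S,b,35)[:2]; p,e=tri(T,a,S,b); print('st',n,m,A.round(1),B.round(1),p.round(1),e.round(1)); P.append((A+B)/2)
    P=np.array(P); d=P[3]-P[0]; print('spacing',np.linalg.norm(d)/3,'yaw',np.degrees(np.arctan2(-d[0],d[1])))
    for n in('jar_a_mid','slips_mid'):
      for c,im in(('top',T),('scene',S)):
        for d in spotter.masks_of(c,n):
            m=d['pixels']; print(n,c,round(d['p'],2),np.round(d['pixel']),m.sum(),im['color'][m].mean(0).round())
    a=T['color'][150:350,150:480]; cv2.imwrite('pics/c1.png',cv2.resize(T['color'][180:235,375:455,::-1],None,fx=5,fy=5,interpolation=3))
    b=S['color'][165:235,310:400,::-1]; c=cv2.resize(b,(400,311),interpolation=3); d=cv2.imread('pics/c1.png')
    j=cv2.resize(T['color'][275:330,170:450,::-1],(800,157),interpolation=3)
    top=np.zeros((311,800,3),np.uint8); top[:275,:400]=d; top[:,400:]=c; cv2.imwrite('pics/c1.png',np.vstack([top,j]))
E
python3 m.py
```

```text
st 551 417 [637.6 -91. ] [635.5 -89.4] [637.9 -91.4  32.3] 0.7
st 557 469 [630.  -18.4] [627.7 -16.7] [630.4 -18.7  32. ] 0.8
st 555 524 [622.7  54.1] [620.2  56.3] [623.2  54.1  31.2] 0.6
st 559 578 [615.2 126.9] [613.  128.4] [615.5 126.9  32. ] 0.6
spacing 72.98937913625794 yaw 5.885236409605445
jar_a_mid top 0.86 [308. 252.] 740 [172. 168. 175.]
jar_a_mid top 0.73 [304. 369.] 771 [ 28. 133.  50.]
jar_a_mid top 0.61 [228. 203.] 830 [  9. 131. 123.]
jar_a_mid scene 0.89 [264. 399.] 1398 [ 9. 90. 27.]
jar_a_mid scene 0.81 [336. 320.] 1726 [140. 132. 131.]
jar_a_mid scene 0.61 [315. 216.] 1587 [  2. 102.  95.]
slips_mid top 0.77 [303. 425.] 622 [ 64. 117. 137.]
slips_mid scene 0.63 [361. 193.] 1052 [63. 58. 50.]
slips_mid scene 0.59 [249. 434.] 596 [ 65. 103. 114.]
```

View pics/c1.png

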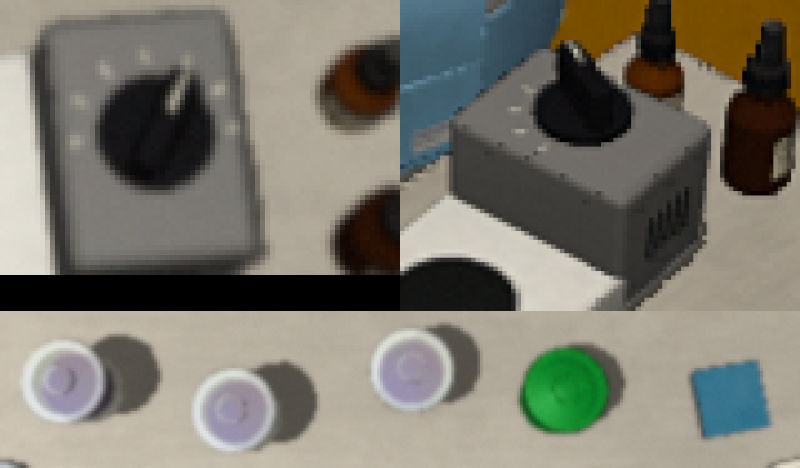

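Selector: the pointer is at click 4, so it needs 120° anticlockwise to reach the stop. The three real jars are the lavender ones. The green jar at (302,368) and the turquoise jar at (226,204) are decoys. Next I'll compute the exact targets.

```bash
cat >> h.py <<'E'
def plan(target,yaw=None,n=None):
    s=robot.observe(); p=np.array(s['tool_pos']); r=R.from_euler('xyz',s['eef_rot'],degrees=True)
    d=r.inv().apply(np.array(target,float)-p)/1000; n=n or max(1,int(np.ceil(np.linalg.norm(d)/.055)))
    print('at',p.round(1),np.round(s['eef_rot'],1),'shift',d.round(4),'/',n,'=',(d/n).round(4))
    if yaw is not None:
        e=R.from_euler('xyz',[180,0,yaw],degrees=True); v=(r.inv()*e).as_rotvec()/1.5
        m=int(np.ceil(np.linalg.norm(v)/.12)); print('turn (do after the shift)',v.round(4),'/',m,'=',(v/max(m,1)).round(4))
E
cat > st.json <<'E'
{"yaw":5.9,"s1":[636.5,-90.2]}
E
cat > b.py <<'E'
from h import *
from m import fit
T=vision.get_image('top');S=vision.get_image('scene')
# jar centres from lid ring in top view (height ~108)
hs=lambda s:(s.max(2)>135)&((s[:,:,2]-s[:,:,0]>-12))
for px in((299,192),(310,252),(296,314)):
    a,n=fit(T,px,108,30,hs,18); print('jar',np.round(a,1),n,'z108',at(T,a,108).round(1),'pred foot scene',proj(S,at(T,a,108)*[1,1,0]),'knob scene',proj(S,at(T,a,108)*[1,1,0]+[0,0,118]))
bl=lambda s:(s[:,:,2]-s[:,:,0]>40)
r,c=306,426;sub=T['color'][r-25:r+25,c-25:c+25].astype(int);m=bl(sub).astype(np.uint8)
(cx,cy),wh,an=cv2.minAreaRect(np.argwhere(m)[:,::-1].astype(np.float32)); P=at(T,(cy+r-25,cx+c-25),23)
box=cv2.boxPoints(((cx,cy),wh,an)); W=np.array([at(T,(y+r-25,x+c-25),23)[:2] for x,y in box]); print('slips',P.round(1),[(round(np.linalg.norm(v),1),round(np.degrees(np.arctan2(v[1],v[0])),1)) for v in np.diff(W,axis=0)])
plan([647.3,-194.6,200],-24.1)
E
python3 b.py
```

```text
jar [299.6 191.6] 641 z108 [448.8 242.3 108. ] pred foot scene [np.float64(387.7), np.float64(266.2)] knob scene [np.float64(347.8), np.float64(261.8)]
jar [309.6 251.2] 684 z108 [429.7 122.2 108. ] pred foot scene [np.float64(354.2), np.float64(321.7)] knob scene [np.float64(313.2), np.float64(322.7)]
jar [295.5 313.7] 677 z108 [458.4  -2.7 108. ] pred foot scene [np.float64(308.7), np.float64(355.1)] knob scene [np.float64(266.9), np.float64(358.8)]
slips [ 444.3 -244.3   23. ] [(np.float64(49.9), np.float64(-78.8)), (np.float64(50.2), np.float64(-170.1)), (np.float64(49.6), np.float64(101.1))]
at [ 264.3 -593.8  238.7] [-180.    0.   24.] shift [ 0.5122 -0.209   0.0387] / 11 = [ 0.0466 -0.019   0.0035]
turn (do after the shift) [0.     0.     0.5596] / 5 = [0.     0.     0.1119]
```

```bash
python3 -m creep '[[[0,0,0],[0.0466,-0.019,0.0035],0],[[0,0,0],[0.0466,-0.019,0.0035],0],[[0,0,0],[0.0466,-0.019,0.0035],0],[[0,0,0],[0.0466,-0.019,0.0035],0],[[0,0,0],[0.0466,-0.019,0.0035],0]]' 20
python3 -m creep '[[[0,0,0],[0.0466,-0.019,0.0035],0],[[0,0,0],[0.0466,-0.019,0.0035],0],[[0,0,0],[0.0466,-0.019,0.0035],0],[[0,0,0],[0.0466,-0.019,0.0035],0],[[0,0,0],[0.0466,-0.019,0.0035],0]]'
python3 -m creep '[[[0,0,0],[0.0466,-0.019,0.0035],0],[[0,0,0.112],[0,0,0],0],[[0,0,0.112],[0,0,0],0],[[0,0,0.112],[0,0,0],0],[[0,0,0.112],[0,0,0],0]]'
python3 -m creep '[[[0,0,0.112],[0,0,0],0],[[0,0,0],[0,0,0],0]]'
python3 -c "
from h import *
plan([647.3,-194.6,130],-24.1)"
```

```text
clock: 1.92
tool_pos: [439.6, -411.1, 221.3]
eef_rot: [180.0, -0.0, 24.0]
wrist_force: [0.4, 0.4, -0.3]
opening: 44.2
clock: 2.55
tool_pos: [613.8, -229.6, 203.7]
eef_rot: [180.0, -0.0, 24.0]
wrist_force: [0.1, -1.0, -1.0]
opening: 44.2
clock: 3.18
tool_pos: [647.7, -194.4, 200.2]
eef_rot: [180.0, 0.0, -14.8]
wrist_force: [-1.5, -0.1, -0.7]
opening: 43.9
clock: 3.42
tool_pos: [647.7, -194.3, 200.2]
eef_rot: [180.0, -0.0, -24.0]
wrist_force: [-0.3, -0.4, 0.3]
opening: 43.7
at [ 647.7 -194.3  200.2] [180.  -0. -24.] shift [-0.0002  0.0004  0.0702] / 2 = [-0.0001  0.0002  0.0351]
turn (do after the shift) [ 0.0003 -0.      0.0008] / 1 = [ 0.0003 -0.      0.0008]
```

```bash
python3 -m creep '[[[0,0,0],[0,0,0.04],0],[[0,0,0],[0,0,0.04],0],[[0,0,0],[0,0,0.024],0],[[0,0,0],[0,0,0],0]]'
python3 -c "
from h import *
T=vision.get_image('top');S=vision.get_image('scene')
cv2.imwrite('pics/c2.png',np.hstack([cv2.resize(T['color'][165:245,360:460,::-1],(400,320),interpolation=3),cv2.resize(S['color'][140:240,300:425,::-1],(400,320),interpolation=3)]))"
```

```text
clock: 3.92
tool_pos: [647.1, -194.3, 94.9]
eef_rot: [180.0, 0.1, -23.9]
wrist_force: [0.5, -0.2, 1.1]
opening: 43.8
```

View pics/c2.png

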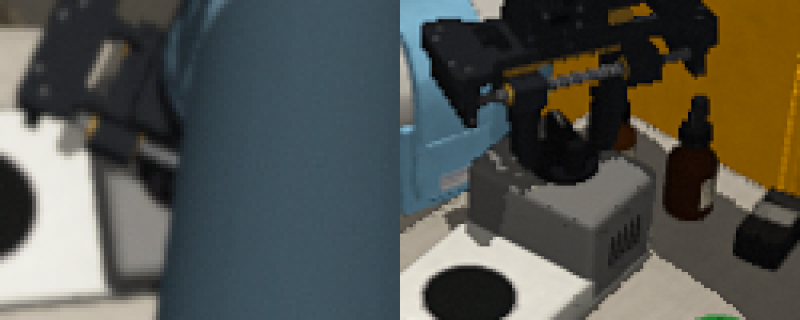

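The picture shows the fingers straddling the grip bar, with the knob between them. I'll grip it with 25 N.

```bash
python3 -m creep '[[[0,0,0],[0,0,0],-1],[[0,0,0],[0,0,0],-1],[[0,0,0],[0,0,0],-1],[[0,0,0],[0,0,0],-1],[[0,0,0],[0,0,0],-1]]' 25
python3 -m creep '[[[0,0,-0.06],[0,0,0],-1],[[0,0,-0.06],[0,0,0],-1],[[0,0,-0.06],[0,0,0],-1],[[0,0,0],[0,0,0],-1]]' 
python3 -c "
from h import *
s=robot.observe();print(s['torque'],s['wrist_force'],s['tool_pos'])"
```

```text
clock: 4.65
tool_pos: [647.3, -195.3, 96.5]
eef_rot: [179.9, -0.0, -24.2]
wrist_force: [-2.0, -2.2, 2.9]
opening: 13.1
clock: 5.15
tool_pos: [647.3, -195.2, 96.5]
eef_rot: [180.0, 0.0, -8.7]
wrist_force: [-3.5, -2.7, 4.2]
opening: 12.9
[-0.45835013  0.70096033  0.01866166] [-3.51950993 -2.67327285  4.24876641] [ 647.25863001 -195.24937556   96.46412048]
```

```bash
python3 -m creep '[[[0,0,-0.1],[0,0,0],-1],[[0,0,-0.1],[0,0,0],-1],[[0,0,-0.1],[0,0,0],-1],[[0,0,-0.1],[0,0,0],-1],[[0,0,-0.1],[0,0,0],-1]]' 
python3 -m creep '[[[0,0,-0.1],[0,0,0],-1],[[0,0,-0.1],[0,0,0],-1],[[0,0,-0.1],[0,0,0],-1],[[0,0,-0.1],[0,0,0],-1],[[0,0,-0.1],[0,0,0],-1]]' 
python3 -m creep '[[[0,0,-0.1],[0,0,0],-1],[[0,0,-0.1],[0,0,0],-1],[[0,0,0],[0,0,0],-1]]' 
python3 -c "
from h import *
s=robot.observe();print(s['torque'],s['wrist_force'],s['tool_pos'],s['eef_rot'])"
```

```text
clock: 5.78
tool_pos: [647.4, -195.2, 96.5]
eef_rot: [180.0, 0.0, 34.4]
wrist_force: [-2.7, -2.2, 3.6]
opening: 12.9
clock: 6.4
tool_pos: [647.5, -195.0, 96.4]
eef_rot: [-180.0, 0.0, 77.3]
wrist_force: [-2.0, -2.4, -0.0]
opening: 14.0
clock: 6.78
tool_pos: [647.4, -195.0, 96.4]
eef_rot: [-180.0, 0.0, 94.3]
wrist_force: [-3.9, -2.9, 5.0]
opening: 12.9
[-0.48122485  0.50329134  0.22008349] [-3.9085592  -2.94023714  4.98529289] [ 647.40565598 -194.95797422   96.36476148] [-1.79972220e+02  1.34224459e-02  9.42970236e+01]
```

```bash
python3 -m creep '[[[0,0,-0.02],[0,0,0],-1],[[0,0,-0.02],[0,0,0],-1],[[0,0,0],[0,0,0],-1]]' 
python3 -c "
from h import *
s=robot.observe();print(s['torque'],s['wrist_force'],s['eef_rot'])"
python3 -m creep '[[[0,0,0.02],[0,0,0],-1],[[0,0,0],[0,0,0],-1]]' 
python3 -m creep '[[[0,0,0],[0,0,0],0],[[0,0,0],[0,0,0],0],[[0,0,0],[0,0,0],0],[[0,0,0],[0,0,-0.05],0],[[0,0,0],[0,0,-0.05],0]]' 
python3 -m creep '[[[0,0,0],[0,0,-0.05],1],[[0,0,0],[-0.05,0,0],1],[[0,0,0],[-0.05,0,0],1],[[0,0,0],[-0.05,0,0],1],[[0,0,0],[-0.05,0,0],1]]' 
python3 -m creep '[[[0,0,0],[0,-0.05,0],1],[[0,0,0],[0,-0.05,0],1],[[0,0,0],[0,-0.05,0],1],[[0,0,0],[0,0,0],1]]' 
python3 -c "
from h import *
plan([458.4,-2.7,200],95.9)"
```

```text
clock: 7.15
tool_pos: [647.4, -195.0, 96.4]
eef_rot: [-180.0, 0.0, 97.7]
wrist_force: [-1.9, -2.5, 4.5]
opening: 12.8
[-0.5720454   0.66987899 -0.09224111] [-1.86814014 -2.45346001  4.47312123] [-1.79962732e+02  3.44745143e-02  9.77160184e+01]
clock: 7.4
tool_pos: [647.4, -194.9, 96.4]
eef_rot: [-180.0, 0.0, 96.0]
wrist_force: [-3.5, -3.3, 5.4]
opening: 12.3
clock: 8.02
tool_pos: [647.3, -193.9, 196.8]
eef_rot: [-179.9, -0.1, 96.2]
wrist_force: [-0.7, -0.4, -0.4]
opening: 44.2
clock: 8.65
tool_pos: [669.4, -394.5, 246.2]
eef_rot: [180.0, -0.0, 96.2]
wrist_force: [0.9, 0.2, 0.4]
opening: 87.8
clock: 9.15
tool_pos: [515.9, -411.5, 246.0]
eef_rot: [-179.8, 0.0, 95.9]
wrist_force: [0.8, 0.3, 0.4]
opening: 88.1
at [ 515.9 -411.5  246. ] [-179.8    0.    95.9] shift [ 0.4126 -0.015   0.0458] / 8 = [ 0.0516 -0.0019  0.0057]
turn (do after the shift) [-0.0021  0.0005  0.    ] / 1 = [-0.0021  0.0005  0.    ]
```

```bash
python3 -c "
from h import *
T=vision.get_image('top')
cv2.imwrite('pics/c3.png',cv2.resize(T['color'][175:240,365:450,::-1],None,fx=6,fy=6,interpolation=3))"
```

```text
(no output)
```

View pics/c3.png

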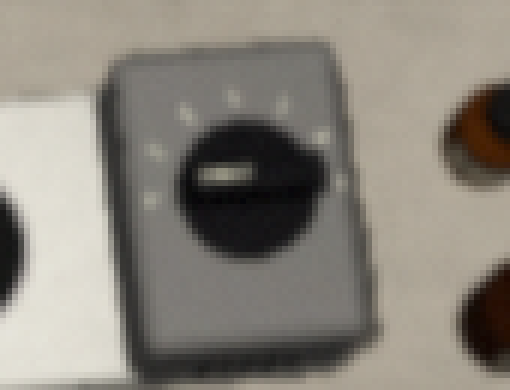

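The pointer line, at crop (225,173), now points along +y to the first dot, so the selector is at the stop. Next is the jar at (458,-3).

```bash
python3 -m creep '[[[0,0,0],[0.0516,-0.0019,0.0057],1],[[0,0,0],[0.0516,-0.0019,0.0057],1],[[0,0,0],[0.0516,-0.0019,0.0057],1],[[0,0,0],[0.0516,-0.0019,0.0057],1],[[0,0,0],[0.0516,-0.0019,0.0057],1]]' 15
python3 -m creep '[[[0,0,0],[0.0516,-0.0019,0.0057],1],[[0,0,0],[0.0516,-0.0019,0.0057],1],[[0,0,0],[0.0516,-0.0019,0.0057],1],[[0,0,0.1164],[0,0,0],1],[[0,0,0.1164],[0,0,0],1]]'
python3 -m creep '[[[0,0,0.1164],[0,0,0],1],[[0,0,0.1164],[0,0,0],1],[[0,0,0.1164],[0,0,0],1],[[0,0,0.1164],[0,0,0],1],[[0,0,0.1164],[0,0,0],1]]'
python3 -m creep '[[[0,0,0.1164],[0,0,0],1],[[0,0,0.1164],[0,0,0],1],[[0,0,0],[0,0,0],1]]'
python3 -c "
from h import *
plan([458.4,-2.7,69],5.9)"
```

```text
clock: 9.82
tool_pos: [484.3, -150.8, 218.0]
eef_rot: [179.9, -0.0, 96.3]
wrist_force: [-0.5, 0.2, 0.8]
opening: 88.0
clock: 10.45
tool_pos: [461.6, 2.0, 200.9]
eef_rot: [180.0, -0.1, 76.1]
wrist_force: [-0.4, -0.8, -0.5]
opening: 88.2
clock: 11.08
tool_pos: [461.7, 1.3, 200.8]
eef_rot: [-180.0, -0.1, 26.0]
wrist_force: [0.1, 0.1, 0.6]
opening: 87.8
clock: 11.45
tool_pos: [461.5, 1.0, 200.8]
eef_rot: [-180.0, -0.1, 6.4]
wrist_force: [0.4, 0.4, 0.2]
opening: 87.9
at [461.5   1.  200.8] [-1.8e+02 -1.0e-01  6.4e+00] shift [-0.0036  0.0034  0.1318] / 3 = [-0.0012  0.0011  0.0439]
turn (do after the shift) [-0.0004 -0.0007  0.0057] / 1 = [-0.0004 -0.0007  0.0057]
```

```bash
python3 -m creep '[[[0,0,0.006],[-0.0036,0.0034,0.03],1],[[0,0,0],[0,0,0.04],1],[[0,0,0],[0,0,0.04],1],[[0,0,0],[0,0,0.022],1],[[0,0,0],[0,0,0],1]]' 6
python3 -m creep '[[[0,0,0],[0,0,0],-0.3],[[0,0,0],[0,0,0],-0.3],[[0,0,0],[0,0,0],-0.3],[[0,0,0],[0,0,0],-0.3],[[0,0,0],[0,0,0],-0.3]]'
python3 -m creep '[[[0,0,0],[0,0,0],1],[[0,0,0],[0,0,0],1],[[0,0,0],[0,0,0],1],[[0,0,-0.1164],[0,0,0],1],[[0,0,-0.1164],[0,0,0],1]]'
python3 -m creep '[[[0,0,-0.1164],[0,0,0],1],[[0,0,-0.1164],[0,0,0],1],[[0,0,-0.1164],[0,0,0],1],[[0,0,-0.1164],[0,0,0],1],[[0,0,-0.1164],[0,0,0],1]]'
python3 -m creep '[[[0,0,-0.1164],[0,0,0],1],[[0,0,-0.1164],[0,0,0],1],[[0,0,0],[0,0,0],1]]'
python3 -m creep '[[[0,0,0],[0,0,0],-0.3],[[0,0,0],[0,0,0],-0.3],[[0,0,0],[0,0,0],-0.3],[[0,0,0],[0,0,0],-0.3],[[0,0,0],[0,0,0],-0.3]]' 15
python3 -c "
from h import *
plan([458.4,-2.7,210],95.9)"
```

```text
clock: 12.08
tool_pos: [456.6, -3.5, 67.4]
eef_rot: [-179.9, 0.2, 5.9]
wrist_force: [-0.4, -0.1, 0.5]
opening: 88.1
clock: 12.7
tool_pos: [457.8, -4.2, 69.1]
eef_rot: [-180.0, -0.1, 5.7]
wrist_force: [1.4, 1.0, 5.5]
opening: 56.9
clock: 13.32
tool_pos: [457.1, -4.5, 68.5]
eef_rot: [180.0, 0.0, 26.0]
wrist_force: [-0.2, -0.0, -0.7]
opening: 88.3
clock: 13.95
tool_pos: [457.1, -4.6, 68.5]
eef_rot: [-180.0, 0.0, 76.0]
wrist_force: [-0.4, -0.1, -0.5]
opening: 88.3
clock: 14.32
tool_pos: [457.0, -4.6, 68.4]
eef_rot: [-180.0, -0.0, 95.6]
wrist_force: [0.3, -0.2, -0.1]
opening: 88.1
clock: 14.95
tool_pos: [457.5, -4.4, 68.7]
eef_rot: [180.0, 0.0, 95.7]
wrist_force: [0.9, 0.2, 0.1]
opening: 57.0
at [457.5  -4.4  68.7] [180.    0.   95.7] shift [ 0.0016  0.0011 -0.1413] / 3 = [ 0.0005  0.0004 -0.0471]
turn (do after the shift) [ 0.0003  0.     -0.0028] / 1 = [ 0.0003  0.     -0.0028]
```

```bash
python3 -m creep '[[[0,0,0],[0,0,-0.02],-0.3],[[0,0,0],[0,0,-0.04],-0.3],[[0,0,0],[0,0,-0.04],-0.3],[[0,0,0],[0,0,-0.04],-0.3],[[0,0,0],[0,0,0],-0.3]]' 20
python3 -c "
from h import *
print(robot.observe()['opening'],robot.observe()['wrist_force'])
plan([636.5,-90.4,205],95.9)"
```

```text
clock: 15.58
tool_pos: [458.7, -4.5, 210.6]
eef_rot: [179.7, 0.1, 95.6]
wrist_force: [-0.5, 0.8, -2.5]
opening: 56.2
56.21204583962079 [-0.45733541  0.8436038  -2.4622205 ]
at [458.7  -4.5 210.6] [1.797e+02 1.000e-01 9.560e+01] shift [-0.103   0.1685  0.0065] / 4 = [-0.0257  0.0421  0.0016]
turn (do after the shift) [ 0.0029  0.0009 -0.0031] / 1 = [ 0.0029  0.0009 -0.0031]
```

```bash
python3 -m creep '[[[0,0,0],[-0.0206,0.0337,0.0013],-0.3],[[0,0,0],[-0.0206,0.0337,0.0013],-0.3],[[0,0,0],[-0.0206,0.0337,0.0013],-0.3],[[0,0,0],[-0.0206,0.0337,0.0013],-0.3],[[0,0,0],[-0.0206,0.0337,0.0013],-0.3]]'
python3 -m creep '[[[0,0,-0.003],[0,0,0],-0.3],[[0,0,0],[0,0,0.03],-0.3],[[0,0,0],[0,0,0.03],-0.3],[[0,0,0],[0,0,0],-0.3],[[0,0,0],[0,0,0],-0.3]]'
python3 -c "
from h import *
plan([636.5,-90.4,105],95.9)"
```

```text
clock: 16.2
tool_pos: [634.9, -90.9, 199.5]
eef_rot: [-179.8, -0.0, 95.7]
wrist_force: [1.0, 0.4, -1.6]
opening: 56.6
clock: 16.82
tool_pos: [635.0, -89.7, 142.6]
eef_rot: [180.0, -0.0, 96.0]
wrist_force: [0.1, -0.9, -0.9]
opening: 56.5
at [635.  -89.7 142.6] [180.  -0.  96.] shift [-0.0009  0.0015  0.0376] / 1 = [-0.0009  0.0015  0.0376]
turn (do after the shift) [ 0.     -0.0001  0.0008] / 1 = [ 0.     -0.0001  0.0008]
```

```bash
python3 -m creep '[[[0,0,0],[-0.0008,0.0014,0.02],-0.3],[[0,0,0],[0,0,0.015],-0.3],[[0,0,0],[0,0,0],-0.3],[[0,0,0],[0,0,0],-0.3]]'
python3 -c "
from h import *
plan([636.5,-90.4,104],95.9)"
```

```text
clock: 17.32
tool_pos: [636.7, -90.8, 107.2]
eef_rot: [180.0, -0.0, 95.9]
wrist_force: [0.1, 0.5, -1.3]
opening: 56.2
at [636.7 -90.8 107.2] [180.   -0.   95.9] shift [ 0.0004 -0.0001  0.0032] / 1 = [ 0.0004 -0.0001  0.0032]
turn (do after the shift) [ 0.     -0.0001  0.0004] / 1 = [ 0.     -0.0001  0.0004]
```

```bash
python3 -m creep '[[[0,0,0],[0.0004,0,0.0032],-0.3],[[0,0,0],[0,0,0],-0.3],[[0,0,0],[0,0,0],1],[[0,0,0],[0,0,0],1],[[0,0,0],[0,0,0],1]]'
python3 -m creep '[[[0,0,0],[0,0,-0.03],1],[[0,0,0],[0,0,-0.04],1],[[0,0,0],[0,0,-0.05],1],[[0,0,0],[0,0,0],1]]' 6
cat > see.py <<'E'
from h import *; from m import fit; import sys
T=vision.get_image('top');S=vision.get_image('scene'); n=sys.argv[1]
cv2.imwrite('pics/'+n+'.png',np.hstack([cv2.resize(T['color'][170:345,140:480,::-1],(500,257),interpolation=3),cv2.resize(S['color'][180:400,130:400,::-1],(300,257),interpolation=3)]))
hs=lambda s:(s.max(2)>135)&((s[:,:,2]-s[:,:,0]>-12))
for z,P in ((143,[636.5,-90.4]),(143,[629,-17.8]),(143,[621.5,54.8]),(108,[458.4,-2.7]),(108,[429.7,122.2]),(108,[448.8,242.3])):
    a,k=fit(T,np.round(proj(T,P+[z])),z,30,hs,19); print(P,k,at(T,a,z).round(1))
E
python3 see.py c4; python3 -c "
from h import *
plan([429.7,122.2,200],5.9)"
```

```text
clock: 17.95
tool_pos: [636.7, -90.5, 104.1]
eef_rot: [180.0, 0.0, 95.9]
wrist_force: [-0.3, 0.0, 0.1]
opening: 84.1
clock: 18.45
tool_pos: [639.1, -90.1, 228.4]
eef_rot: [179.6, 0.1, 95.9]
wrist_force: [0.7, 0.7, -0.7]
opening: 88.4
[636.5, -90.4] 267 [636.5 -64.8 143. ]
[629, -17.8] 601 [631.4 -19.4 143. ]
[621.5, 54.8] 522 [626.1  58.9 143. ]
at [636.5 -90.7 224.1] [180.    0.   95.9] shift [ 0.2331 -0.1838  0.0239] / 6 = [ 0.0389 -0.0306  0.004 ]
turn (do after the shift) [5.0000e-04 0.0000e+00 1.0475e+00] / 9 = [1.000e-04 0.000e+00 1.164e-01]Traceback (most recent call last):
  File "see.py", line 6, in <module>
    a,k=fit(T,np.round(proj(T,P+[z])),z,30,hs,19); print(P,k,at(T,a,z).round(1))
        ~~~^^^^^^^^^^^^^^^^^^^^^^^^^^^^^^^^^^^^^^
  File "m.py", line 5, in fit
    n,l,st,ce=cv2.connectedComponentsWithStats(m); k=1+np.argmax(st[1:,4]); return (ce[k][1]+r-win,ce[k][0]+c-win),st[k,4]
                                                       ~~~~~~~~~^^^^^^^^^^
    return _wrapfunc(a, 'argmax', axis=axis, out=out, **kwds)
    return bound(*args, **kwds)
ValueError: attempt to get argmax of an empty sequence
```

View pics/c4.png

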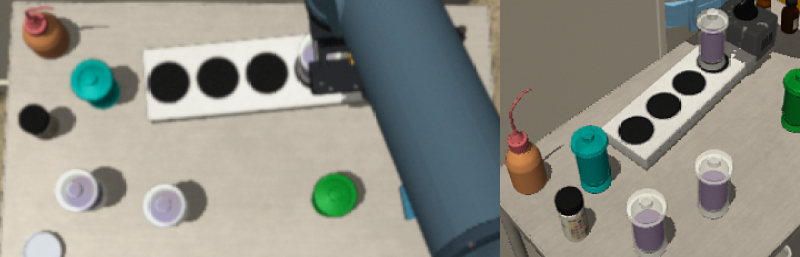

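Jar 1 stands on station 1 (scene crop (712,40)). The other two jars haven't moved. Next is jar 2.

```bash
python3 -m creep '[[[0,0,0],[0.047,-0.0368,0.0048],1],[[0,0,0],[0.047,-0.0368,0.0048],1],[[0,0,0],[0.047,-0.0368,0.0048],1],[[0,0,0],[0.047,-0.0368,0.0048],1],[[0,0,0],[0.047,-0.0368,0.0048],1]]' 6
python3 -m creep '[[[0,0,0.1164],[0,0,0],1],[[0,0,0.1164],[0,0,0],1],[[0,0,0.1164],[0,0,0],1],[[0,0,0.1164],[0,0,0],1],[[0,0,0.1164],[0,0,0],1]]'
python3 -m creep '[[[0,0,0.1164],[0,0,0],1],[[0,0,0.1164],[0,0,0],1],[[0,0,0.1164],[0,0,0],1],[[0,0,0.1164],[0,0,0],1],[[0,0,0],[0,0,0],1]]'
python3 -c "
from h import *
plan([429.7,122.2,69],5.9)"
```

```text
clock: 19.18
tool_pos: [426.9, 124.9, 198.7]
eef_rot: [-179.9, -0.0, 95.9]
wrist_force: [-0.1, -0.4, -0.2]
opening: 88.2
clock: 19.8
tool_pos: [428.2, 123.7, 198.7]
eef_rot: [-179.9, 0.1, 45.6]
wrist_force: [0.4, 0.2, 0.2]
opening: 88.0
clock: 20.42
tool_pos: [428.4, 123.8, 198.9]
eef_rot: [180.0, 0.1, 6.0]
wrist_force: [-0.6, -0.9, 0.1]
opening: 88.2
at [428.4 123.8 198.9] [1.8e+02 1.0e-01 6.0e+00] shift [0.0014 0.0017 0.1299] / 3 = [0.0005 0.0006 0.0433]
turn (do after the shift) [0.0004 0.0014 0.001 ] / 1 = [0.0004 0.0014 0.001 ]
```

```bash
python3 -m creep '[[[0,0,0.001],[0.0014,0.0017,0.03],1],[[0,0,0],[0,0,0.04],1],[[0,0,0],[0,0,0.04],1],[[0,0,0],[0,0,0.02],1],[[0,0,0],[0,0,0],1]]' 6
python3 -m creep '[[[0,0,0],[0,0,0],-0.3],[[0,0,0],[0,0,0],-0.3],[[0,0,0],[0,0,0],-0.3],[[0,0,0],[0,0,0],-0.3],[[0,0,0],[0,0,0],-0.3]]'
python3 -m creep '[[[0,0,0],[0,0,0],1],[[0,0,0],[0,0,0],1],[[0,0,0],[0,0,0],1],[[0,0,-0.1164],[0,0,0],1],[[0,0,-0.1164],[0,0,0],1]]'
python3 -m creep '[[[0,0,-0.1164],[0,0,0],1],[[0,0,-0.1164],[0,0,0],1],[[0,0,-0.1164],[0,0,0],1],[[0,0,-0.1164],[0,0,0],1],[[0,0,-0.1164],[0,0,0],1]]'
python3 -m creep '[[[0,0,-0.1164],[0,0,0],1],[[0,0,-0.1164],[0,0,0],1],[[0,0,0],[0,0,0],1]]'
python3 -m creep '[[[0,0,0],[0,0,0],-0.3],[[0,0,0],[0,0,0],-0.3],[[0,0,0],[0,0,0],-0.3],[[0,0,0],[0,0,0],-0.3],[[0,0,0],[0,0,0],-0.3]]' 20
python3 -m creep '[[[0,0,0],[0,0,-0.02],-0.3],[[0,0,0],[0,0,-0.04],-0.3],[[0,0,0],[0,0,-0.04],-0.3],[[0,0,0],[0,0,-0.04],-0.3],[[0,0,0],[0,0,0],-0.3]]' 20
python3 -c "
from h import *
plan([629,-17.8,205],95.9,5)"
```

```text
clock: 21.05
tool_pos: [429.1, 122.3, 68.4]
eef_rot: [180.0, 0.2, 6.0]
wrist_force: [0.6, 0.3, 0.9]
opening: 88.0
clock: 21.68
tool_pos: [431.3, 123.1, 70.4]
eef_rot: [-180.0, -0.1, 5.8]
wrist_force: [-0.7, 0.4, 5.2]
opening: 56.7
clock: 22.3
tool_pos: [430.7, 122.6, 69.8]
eef_rot: [180.0, 0.0, 26.2]
wrist_force: [-0.7, -0.4, -0.1]
opening: 88.0
clock: 22.92
tool_pos: [430.7, 122.5, 69.8]
eef_rot: [-180.0, 0.0, 76.2]
wrist_force: [-0.5, 0.6, 0.1]
opening: 88.0
clock: 23.3
tool_pos: [430.6, 122.5, 69.7]
eef_rot: [-180.0, -0.0, 95.7]
wrist_force: [1.1, -0.9, 0.1]
opening: 88.1
clock: 23.92
tool_pos: [430.9, 122.7, 70.0]
eef_rot: [180.0, 0.0, 95.8]
wrist_force: [-0.0, 1.2, 1.4]
opening: 55.0
clock: 24.55
tool_pos: [432.2, 123.1, 211.9]
eef_rot: [179.7, 0.0, 95.8]
wrist_force: [-0.5, -1.4, -2.5]
opening: 55.5
at [432.2 123.1 211.9] [179.7   0.   95.8] shift [-0.1601  0.1815  0.0077] / 5 = [-0.032   0.0363  0.0015]
turn (do after the shift) [ 0.0031  0.     -0.0011] / 1 = [ 0.0031  0.     -0.0011]
```

```bash
python3 -m creep '[[[0,0,0],[-0.032,0.0363,0.0015],-0.3],[[0,0,0],[-0.032,0.0363,0.0015],-0.3],[[0,0,0],[-0.032,0.0363,0.0015],-0.3],[[0,0,0],[-0.032,0.0363,0.0015],-0.3],[[0,0,0],[-0.032,0.0363,0.0015],-0.3]]'
python3 -m creep '[[[0,0,0],[0,0,0],-0.3],[[0,0,0],[0,0,0],-0.3],[[0,0,0],[0,0,0],-0.3]]'
python3 -c "
from h import *
plan([629,-17.8,120],95.9,3)"
```

```text
clock: 25.18
tool_pos: [627.8, -19.3, 200.0]
eef_rot: [-179.8, 0.0, 95.8]
wrist_force: [1.2, 0.3, -1.2]
opening: 55.5
clock: 25.55
tool_pos: [626.5, -16.8, 201.9]
eef_rot: [-179.9, -0.0, 96.0]
wrist_force: [0.1, -0.1, -0.9]
opening: 55.6
at [626.5 -16.8 201.9] [-179.9   -0.    96. ] shift [-0.0013  0.0025  0.0819] / 3 = [-0.0004  0.0008  0.0273]
turn (do after the shift) [-0.0008 -0.0001  0.0008] / 1 = [-0.0008 -0.0001  0.0008]
```

```bash
python3 -m creep '[[[0,0,0],[-0.0013,0.0025,0.0273],-0.3],[[0,0,0],[0,0,0.0273],-0.3],[[0,0,0],[0,0,0.0273],-0.3],[[0,0,0],[0,0,0],-0.3],[[0,0,0],[0,0,0],-0.3]]'
python3 -c "
from h import *
plan([629,-17.8,105.3],95.9,1)"
```

```text
clock: 26.18
tool_pos: [630.6, -18.4, 121.7]
eef_rot: [179.9, -0.0, 95.9]
wrist_force: [0.6, 0.3, -1.0]
opening: 55.6
at [630.6 -18.4 121.7] [179.9  -0.   95.9] shift [ 0.0008 -0.0016  0.0164] / 1 = [ 0.0008 -0.0016  0.0164]
turn (do after the shift) [ 0.0009 -0.0001 -0.0001] / 1 = [ 0.0009 -0.0001 -0.0001]
```

```bash
python3 -m creep '[[[0,0,0],[0.0006,-0.001,0.008],-0.3],[[0,0,0],[0,0,0.004],-0.3],[[0,0,0],[0,0,0],-0.3],[[0,0,0],[0,0,0],-0.3],[[0,0,0],[0,0,0],-0.3]]'
python3 -c "
from h import *
plan([629,-17.8,105.3],95.9,1)"
```

```text
clock: 26.8
tool_pos: [629.3, -18.5, 108.7]
eef_rot: [180.0, -0.0, 95.8]
wrist_force: [0.7, -0.4, -1.1]
opening: 55.4
at [629.3 -18.5 108.7] [180.   -0.   95.8] shift [ 0.0008 -0.0002  0.0034] / 1 = [ 0.0008 -0.0002  0.0034]
turn (do after the shift) [ 0.0002 -0.     -0.0007] / 1 = [ 0.0002 -0.     -0.0007]
```

```bash
python3 -m creep '[[[0,0,0],[0.0006,-0.0002,0.0034],-0.3],[[0,0,0],[0,0,0],-0.3],[[0,0,0],[0,0,0],1],[[0,0,0],[0,0,0],1],[[0,0,0],[0,0,0],1]]'
python3 -m creep '[[[0,0,0],[0,0,-0.03],1],[[0,0,0],[0,0,-0.04],1],[[0,0,0],[0,0,-0.05],1],[[0,0,0],[0,0,0],1],[[0,0,0],[0,0,0],1]]' 6
python3 -c "
from h import *
plan([448.8,242.3,200],5.9)"
```

```text
clock: 27.42
tool_pos: [629.0, -17.9, 105.2]
eef_rot: [180.0, -0.0, 95.8]
wrist_force: [0.7, 0.5, 0.8]
opening: 83.2
clock: 28.05
tool_pos: [628.6, -18.3, 224.7]
eef_rot: [-180.0, 0.0, 95.8]
wrist_force: [-0.4, -0.2, -0.6]
opening: 88.1
at [628.6 -18.3 224.7] [-180.     0.    95.8] shift [ 0.2775 -0.1524  0.0246] / 6 = [ 0.0463 -0.0254  0.0041]
turn (do after the shift) [-0.0000e+00  5.0000e-04  1.0465e+00] / 9 = [-0.000e+00  1.000e-04  1.163e-01]
```

```bash
python3 -m creep '[[[0,0,0],[0.0463,-0.0254,0.0041],1],[[0,0,0],[0.0463,-0.0254,0.0041],1],[[0,0,0],[0.0463,-0.0254,0.0041],1],[[0,0,0],[0.0463,-0.0254,0.0041],1],[[0,0,0],[0.0463,-0.0254,0.0041],1]]' 6
python3 -m creep '[[[0,0,0],[0.0463,-0.0254,0.0041],1],[[0,0,0.1164],[0,0,0],1],[[0,0,0.1164],[0,0,0],1],[[0,0,0.1164],[0,0,0],1],[[0,0,0.1164],[0,0,0],1]]'
python3 -m creep '[[[0,0,0.1164],[0,0,0],1],[[0,0,0.1164],[0,0,0],1],[[0,0,0.1164],[0,0,0],1],[[0,0,0.1164],[0,0,0],1],[[0,0,0.1164],[0,0,0],1]]'
python3 -m creep '[[[0,0,0],[0,0,0],1],[[0,0,0],[0,0,0],1]]'
python3 -c "
from h import *
plan([448.8,242.3,69.5],5.9)"
```

```text
clock: 28.68
tool_pos: [477.2, 199.9, 203.2]
eef_rot: [-179.9, 0.0, 95.8]
wrist_force: [0.6, 0.9, 0.2]
opening: 88.3
clock: 29.3
tool_pos: [448.2, 242.1, 199.1]
eef_rot: [-179.9, 0.1, 55.5]
wrist_force: [-0.3, 0.7, -0.8]
opening: 88.0
clock: 29.92
tool_pos: [448.2, 242.1, 199.1]
eef_rot: [179.9, 0.1, 5.5]
wrist_force: [0.1, -0.6, -0.0]
opening: 88.0
clock: 30.18
tool_pos: [448.6, 242.6, 199.8]
eef_rot: [180.0, 0.1, 6.0]
wrist_force: [-0.1, 0.5, -0.3]
opening: 88.3
at [448.6 242.6 199.8] [1.8e+02 1.0e-01 6.0e+00] shift [0.0003 0.0002 0.1303] / 3 = [0.0001 0.0001 0.0434]
turn (do after the shift) [0.0004 0.0009 0.0013] / 1 = [0.0004 0.0009 0.0013]
```

```bash
python3 -m creep '[[[0,0,0],[0,0,0.03],1],[[0,0,0],[0,0,0.04],1],[[0,0,0],[0,0,0.04],1],[[0,0,0],[0,0,0.02],1],[[0,0,0],[0,0,0],1]]' 6
python3 -m creep '[[[0,0,0],[0,0,0],-0.3],[[0,0,0],[0,0,0],-0.3],[[0,0,0],[0,0,0],-0.3],[[0,0,0],[0,0,0],-0.3],[[0,0,0],[0,0,0],-0.3]]'
python3 -m creep '[[[0,0,0],[0,0,0],1],[[0,0,0],[0,0,0],1],[[0,0,0],[0,0,0],1],[[0,0,-0.1164],[0,0,0],1],[[0,0,-0.1164],[0,0,0],1]]'
python3 -m creep '[[[0,0,-0.1164],[0,0,0],1],[[0,0,-0.1164],[0,0,0],1],[[0,0,-0.1164],[0,0,0],1],[[0,0,-0.1164],[0,0,0],1],[[0,0,-0.1164],[0,0,0],1]]'
python3 -m creep '[[[0,0,-0.1164],[0,0,0],1],[[0,0,-0.1164],[0,0,0],1],[[0,0,0],[0,0,0],1]]'
python3 -m creep '[[[0,0,0],[0,0,0],-0.3],[[0,0,0],[0,0,0],-0.3],[[0,0,0],[0,0,0],-0.3],[[0,0,0],[0,0,0],-0.3],[[0,0,0],[0,0,0],-0.3]]' 20
python3 -m creep '[[[0,0,0],[0,0,-0.02],-0.3],[[0,0,0],[0,0,-0.04],-0.3],[[0,0,0],[0,0,-0.04],-0.3],[[0,0,0],[0,0,-0.04],-0.3],[[0,0,0],[0,0,0],-0.3]]' 20
python3 -c "
from h import *
plan([621.5,54.8,205],95.9,5)"
```

```text
clock: 30.8
tool_pos: [447.8, 242.2, 69.0]
eef_rot: [179.9, 0.2, 5.9]
wrist_force: [0.6, 0.5, -0.1]
opening: 88.3
clock: 31.42
tool_pos: [449.5, 243.3, 71.0]
eef_rot: [-180.0, -0.1, 5.8]
wrist_force: [-0.5, 0.7, 3.6]
opening: 57.7
clock: 32.05
tool_pos: [449.0, 242.7, 70.4]
eef_rot: [180.0, 0.0, 26.2]
wrist_force: [-1.3, -0.1, 0.1]
opening: 88.2
clock: 32.67
tool_pos: [449.0, 242.6, 70.4]
eef_rot: [-180.0, 0.0, 76.2]
wrist_force: [0.2, -0.4, 0.0]
opening: 88.5
clock: 33.05
tool_pos: [448.9, 242.6, 70.2]
eef_rot: [-180.0, -0.0, 95.7]
wrist_force: [-0.6, -0.3, -0.1]
opening: 87.8
clock: 33.67
tool_pos: [449.1, 242.9, 70.6]
eef_rot: [180.0, -0.0, 95.8]
wrist_force: [-0.3, 0.1, 0.4]
opening: 56.3
clock: 34.3
tool_pos: [450.3, 244.1, 214.0]
eef_rot: [179.7, -0.1, 95.8]
wrist_force: [-0.2, -0.5, -0.9]
opening: 56.0
at [450.3 244.1 214. ] [ 1.797e+02 -1.000e-01  9.580e+01] shift [-0.2058  0.151   0.0094] / 5 = [-0.0412  0.0302  0.0019]
turn (do after the shift) [ 0.0036 -0.0012 -0.0006] / 1 = [ 0.0036 -0.0012 -0.0006]
```

```bash
python3 -m creep '[[[0,0,0],[-0.041,0.03,0.001],-0.3],[[0,0,0],[-0.041,0.03,0.001],-0.3],[[0,0,0],[-0.041,0.03,0.001],-0.3],[[0,0,0],[-0.041,0.03,0.001],-0.3],[[0,0,0],[-0.041,0.03,0.001],-0.3]]'
python3 -m creep '[[[0,0,0],[0,0,0],-0.3],[[0,0,0],[0,0,0.03],-0.3],[[0,0,0],[0,0,0.03],-0.3],[[0,0,0],[0,0,0],-0.3],[[0,0,0],[0,0,0],-0.3]]'
python3 -c "
from h import *
plan([621.5,54.8,112],95.9,1)"
```

```text
clock: 34.92
tool_pos: [619.3, 52.6, 204.7]
eef_rot: [-179.9, 0.0, 95.9]
wrist_force: [1.5, 1.6, -0.8]
opening: 55.7
clock: 35.55
tool_pos: [619.2, 55.0, 146.5]
eef_rot: [180.0, -0.0, 95.9]
wrist_force: [0.7, 0.5, -1.1]
opening: 55.8
at [619.2  55.  146.5] [180.   -0.   95.9] shift [-0.0005  0.0023  0.0345] / 1 = [-0.0005  0.0023  0.0345]
turn (do after the shift) [ 0.0004 -0.0004 -0.    ] / 1 = [ 0.0004 -0.0004 -0.    ]
```

```bash
python3 -m creep '[[[0,0,0],[-0.0004,0.0022,0.02],-0.3],[[0,0,0],[0,0,0.0145],-0.3],[[0,0,0],[0,0,0],-0.3],[[0,0,0],[0,0,0],-0.3],[[0,0,0],[0,0,0],-0.3]]'
python3 -c "
from h import *
plan([621.5,54.8,105.8],95.9,1)"
```

```text
clock: 36.17
tool_pos: [621.7, 54.2, 111.5]
eef_rot: [179.9, -0.0, 95.8]
wrist_force: [0.3, 0.1, -1.2]
opening: 56.3
at [621.7  54.2 111.5] [179.9  -0.   95.8] shift [ 0.0007 -0.0002  0.0057] / 1 = [ 0.0007 -0.0002  0.0057]
turn (do after the shift) [ 0.0006 -0.0001 -0.0006] / 1 = [ 0.0006 -0.0001 -0.0006]
```

```bash
python3 -m creep '[[[0,0,0],[0.0005,-0.0002,0.0055],-0.3],[[0,0,0],[0,0,0],-0.3],[[0,0,0],[0,0,0],1],[[0,0,0],[0,0,0],1],[[0,0,0],[0,0,0],1]]'
python3 -m creep '[[[0,0,0],[0,0,-0.03],1],[[0,0,0],[0,0,-0.04],1],[[0,0,0],[0,0,-0.05],1],[[0,0,0],[0,0,0],1],[[0,0,0],[0,0,0],1]]' 10
python3 -c "
from h import *
plan([480,-420,230],95.9,10)"
```

```text
clock: 36.8
tool_pos: [621.1, 54.5, 105.5]
eef_rot: [-180.0, -0.0, 95.8]
wrist_force: [-0.4, -0.6, 0.3]
opening: 84.1
clock: 37.42
tool_pos: [620.8, 54.2, 225.0]
eef_rot: [-180.0, 0.0, 95.8]
wrist_force: [-0.6, -0.0, 0.2]
opening: 87.9
at [620.8  54.2 225. ] [-180.     0.    95.8] shift [-0.4574 -0.1884 -0.0046] / 10 = [-0.0457 -0.0188 -0.0005]
turn (do after the shift) [-0.0004  0.0004 -0.0007] / 1 = [-0.0004  0.0004 -0.0007]
```

```bash
python3 -m creep '[[[0,0,0],[-0.0457,-0.0188,0],1],[[0,0,0],[-0.0457,-0.0188,0],1],[[0,0,0],[-0.0457,-0.0188,0],1],[[0,0,0],[-0.0457,-0.0188,0],1],[[0,0,0],[-0.0457,-0.0188,0],1]]'
python3 -m creep '[[[0,0,0],[-0.0457,-0.0188,0],1],[[0,0,0],[-0.0457,-0.0188,0],1],[[0,0,0],[-0.0457,-0.0188,0],1],[[0,0,0],[-0.0457,-0.0188,0],1],[[0,0,0],[-0.0457,-0.0188,0],1]]'
sed -i 's/,(108,\[458.*$/):/' see.py; python3 see.py c5
```

```text
clock: 38.05
tool_pos: [549.3, -184.0, 223.9]
eef_rot: [-179.9, -0.1, 95.8]
wrist_force: [1.6, -0.6, -0.5]
opening: 87.6
clock: 38.67
tool_pos: [479.1, -420.5, 223.7]
eef_rot: [-179.9, -0.1, 95.8]
wrist_force: [0.6, -0.1, 1.3]
opening: 88.0
[636.5, -90.4] 639 [635.8 -88.  143. ]
[629, -17.8] 668 [626.3 -17.1 143. ]
[621.5, 54.8] 666 [618.9  56.7 143. ]
```

View pics/c5.png

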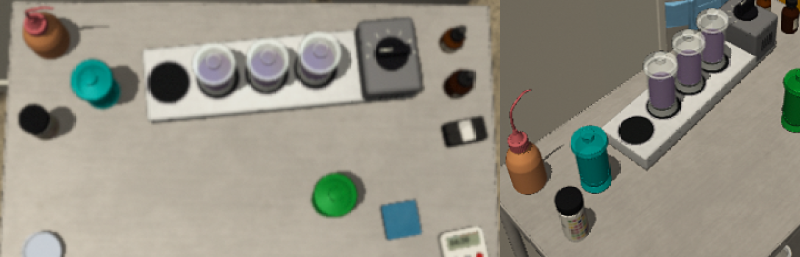

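All three jars are standing on stations 1–3, and the slips box hasn't moved. I'll check the centring with overlays and plan the slips pick at the same time.

```bash
cat > ov.py <<'E'
from h import *
T=vision.get_image('top');S=vision.get_image('scene'); th=np.linspace(0,2*np.pi,73); out=[]
for im,(r0,r1,c0,c1),f in((T,(190,260,230,390),5),(S,(180,310,225,355),5)):
    a=cv2.resize(im['color'][r0:r1,c0:c1,::-1],None,fx=f,fy=f,interpolation=3)
    for x,y in((636.5,-90.4),(629,-17.8),(621.5,54.8)):
        for z,r,col in((35,26,(0,255,0)),(143,30,(0,0,255))):
            q=[proj(im,[x+r*np.cos(t),y+r*np.sin(t),z]) for t in th]
            cv2.polylines(a,[np.array([[(p[1]-c0+.5)*f,(p[0]-r0+.5)*f] for p in q],np.int32)],True,col,1)
    out.append(a)
cv2.imwrite('pics/ov1.png',out[0]); cv2.imwrite('pics/ov2.png',out[1][:600])
r,c=306,426;sub=T['color'][r-30:r+30,c-30:c+30].astype(int);m=(sub[:,:,2]-sub[:,:,0]>40).astype(np.uint8)
(cx,cy),wh,an=cv2.minAreaRect(np.argwhere(m)[:,::-1].astype(np.float32)); P=at(T,(cy+r-30,cx+c-30),23)
W=np.array([at(T,(y+r-30,x+c-30),23)[:2] for x,y in cv2.boxPoints(((cx,cy),wh,an))]); print('slips',P.round(1),[(round(np.linalg.norm(v),1),round(np.degrees(np.arctan2(v[1],v[0])),1)) for v in np.diff(W,axis=0)])
plan([P[0],P[1],150],10.5)
E
python3 ov.py
```

```text
slips [ 414.6 -215.9   23. ] [(np.float64(51.2), np.float64(-79.8)), (np.float64(50.0), np.float64(-170.9)), (np.float64(50.9), np.float64(100.1))]
at [ 479.5 -419.5  223.7] [-1.799e+02 -1.000e-01  9.570e+01] shift [ 0.2089 -0.0441  0.0743] / 5 = [ 0.0418 -0.0088  0.0149]
turn (do after the shift) [-2.000e-03 -4.000e-04  9.918e-01] / 9 = [-0.0002 -0.      0.1102]
```

View pics/ov1.png

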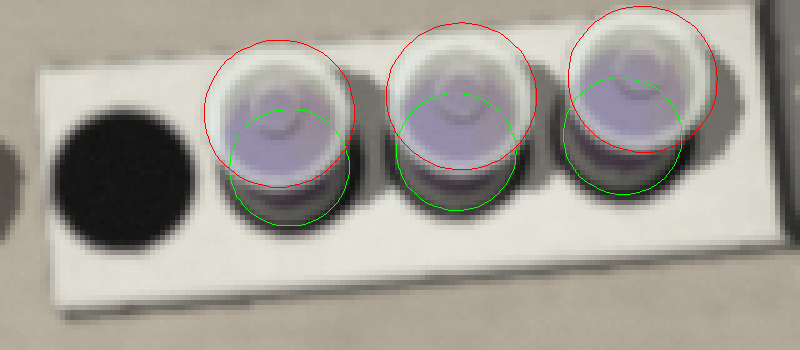

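View pics/ov2.png

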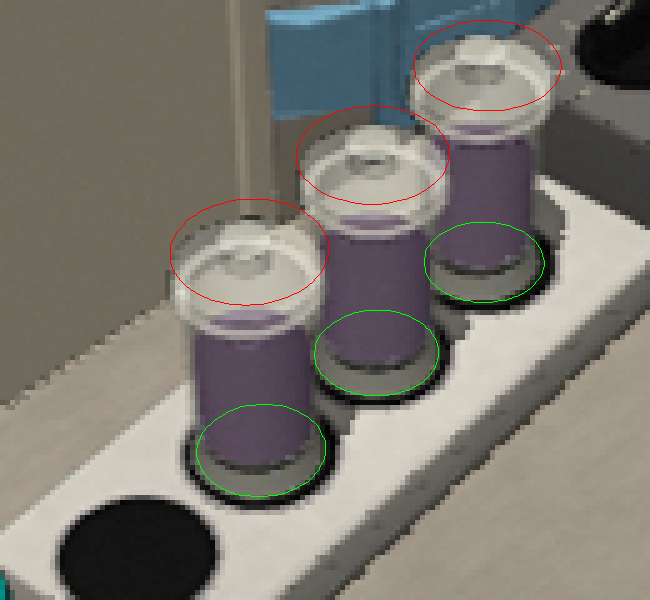

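In the scene overlay the jar feet sit with an even black margin all round, so they are centred. The slips box has since been knocked to (414.6,-215.9). I'll grip it with the jaws along x to clear the green jar, then re-check its position just before descending.

```bash
python3 -c "
from h import *
for c in ('top','scene'):
    im=vision.get_image(c); print(c,[(round(d['p'],2),at(im,d['pixel'],11.5).round(1)) for d in spotter.pinpoint(c,'slips_mid')][:2],[(round(d['p'],2),at(im,d['pixel'],59).round(1)) for d in spotter.pinpoint(c,'jar_a_mid')])
    m=(im['color'][:,:,2].astype(int)-im['color'][:,:,0]>30); m[:250 if c=='top' else 220]=0; m[:,:380]=0
    n,l,st,ce=cv2.connectedComponentsWithStats(m.astype(np.uint8)); k=1+np.argmax(st[1:,4]); print(st[k],at(im,ce[k][::-1],20).round(1))
plan([414.6,-215.9,150],100)
"
```

```text
top [(0.8, array([ 412.4, -219.8,   11.5]))] [(0.83, array([ 443. , -113.4,   59. ])), (0.8, array([640.4, -14.9,  59. ])), (0.68, array([598.2, 233.8,  59. ])), (0.39, array([634.2,  60.6,  59. ]))]
[399 306  28  27 561] [ 414.8 -216.3   20. ]
scene [(0.8, array([ 415.7, -219.5,   11.5]))] [(0.92, array([599.3, 221.5,  59. ])), (0.75, array([656. , -43.5,  59. ])), (0.68, array([ 442.6, -114.6,   59. ]))]
[ 476  395   60   85 2231] [74.9 62.8 20. ]
at [ 481.2 -418.   225.5] [180.  -0.  96.] shift [ 0.2079 -0.0452  0.0756] / 5 = [ 0.0416 -0.009   0.0151]
turn (do after the shift) [ 0.     -0.0001 -0.0469] / 1 = [ 0.     -0.0001 -0.0469]
```

```bash
python3 -m creep '[[[0,0,0],[0.0416,-0.009,0.015],1],[[0,0,0],[0.0416,-0.009,0.015],1],[[0,0,0],[0.0416,-0.009,0.015],1],[[0,0,0],[0.0416,-0.009,0.015],1],[[0,0,-0.047],[0.0416,-0.009,0.015],1]]' 10
python3 -m creep '[[[0,0,0],[0,0,0],1],[[0,0,0],[0,0,0],1]]'
python3 -c "
from h import *
plan([414.8,-217.5,5.5],100,4)"
```

```text
clock: 39.8
tool_pos: [414.3, -215.3, 150.4]
eef_rot: [180.0, 0.0, 100.0]
wrist_force: [0.8, -0.6, -0.7]
opening: 88.5
clock: 40.05
tool_pos: [415.3, -217.3, 150.9]
eef_rot: [180.0, 0.1, 99.9]
wrist_force: [1.0, -0.7, -0.4]
opening: 88.0
at [ 415.3 -217.3  150.9] [1.80e+02 1.00e-01 9.99e+01] shift [ 1.000e-04 -6.000e-04  1.454e-01] / 4 = [ 0.     -0.0001  0.0363]
turn (do after the shift) [ 0.0004  0.0006 -0.0013] / 1 = [ 0.0004  0.0006 -0.0013]
```

```bash
python3 -m creep '[[[0,0,0],[0,0,0.04],1],[[0,0,0],[0,0,0.04],1],[[0,0,0],[0,0,0.04],1],[[0,0,0],[0,0,0.015],1],[[0,0,0],[0,0,0],1]]' 
python3 -m creep '[[[0,0,0],[0,0,0],1],[[0,0,0],[0,0,0],1]]'
python3 -c "
from h import *
plan([414.8,-217.5,5.5],100,1)"
```

```text
clock: 40.67
tool_pos: [415.0, -217.3, 15.4]
eef_rot: [-180.0, -0.0, 99.8]
wrist_force: [0.6, -0.5, -0.1]
opening: 88.0
clock: 40.92
tool_pos: [415.5, -217.5, 16.6]
eef_rot: [179.9, 0.1, 99.9]
wrist_force: [0.5, 0.0, -0.3]
opening: 88.0
at [ 415.5 -217.5   16.6] [1.799e+02 1.000e-01 9.990e+01] shift [ 0.0001 -0.0007  0.0111] / 1 = [ 0.0001 -0.0007  0.0111]
turn (do after the shift) [ 0.001   0.0009 -0.0017] / 1 = [ 0.001   0.0009 -0.0017]
```

```bash
python3 -m creep '[[[0,0,0],[0,-0.0006,0.0105],1],[[0,0,0],[0,0,0],1],[[0,0,0],[0,0,0],-0.3],[[0,0,0],[0,0,0],-0.3],[[0,0,0],[0,0,0],-0.3]]' 10
python3 -m creep '[[[0,0,0],[0,0,0],-0.3],[[0,0,0],[0,0,0],-0.3],[[0,0,0],[0,0,0],-0.3]]'
python3 -m creep '[[[0,0,0],[0,0,-0.03],-0.3],[[0,0,0],[0,0,-0.04],-0.3],[[0,0,0],[0,0,-0.04],-0.3],[[0,0,0],[0,0,-0.04],-0.3],[[0,0,0],[0,0,0],-0.3]]'
python3 -c "
from h import *
y=np.radians(5.9);t=np.array([621.5,54.8])-103*np.array([np.cos(y),np.sin(y)]);print(t)
plan([*t,155],5.9,7)"
```

```text
clock: 41.55
tool_pos: [414.2, -217.1, 5.1]
eef_rot: [180.0, 0.0, 99.9]
wrist_force: [-0.3, 0.7, 0.1]
opening: 60.3
clock: 41.92
tool_pos: [414.1, -217.1, 5.1]
eef_rot: [180.0, 0.0, 99.9]
wrist_force: [-1.1, -0.1, 1.2]
opening: 51.3
clock: 42.55
tool_pos: [415.6, -217.7, 157.2]
eef_rot: [179.8, 0.2, 99.9]
wrist_force: [0.9, 0.7, -1.2]
opening: 51.2
[519.04560984  44.21236871]
at [ 415.6 -217.7  157.2] [179.8   0.2  99.9] shift [0.2404 0.1468 0.0019] / 7 = [0.0343 0.021  0.0003]
turn (do after the shift) [ 3.5000e-03 -1.0000e-04  1.0932e+00] / 10 = [ 0.0003 -0.      0.1093]
```

```bash
python3 -m creep '[[[0,0,0],[0.0343,0.021,0],-0.3],[[0,0,0],[0.0343,0.021,0],-0.3],[[0,0,0],[0.0343,0.021,0],-0.3],[[0,0,0],[0.0343,0.021,0],-0.3],[[0,0,0],[0.0343,0.021,0],-0.3]]'
python3 -m creep '[[[0,0,0],[0.0343,0.021,0],-0.3],[[0,0,0],[0.0343,0.021,0],-0.3],[[0,0,0.1093],[0,0,0],-0.3],[[0,0,0.1093],[0,0,0],-0.3],[[0,0,0.1093],[0,0,0],-0.3]]'
python3 -m creep '[[[0,0,0.1093],[0,0,0],-0.3],[[0,0,0.1093],[0,0,0],-0.3],[[0,0,0.1093],[0,0,0],-0.3],[[0,0,0.1093],[0,0,0],-0.3],[[0,0,0.1093],[0,0,0],-0.3]]'
python3 -m creep '[[[0,0,0.1093],[0,0,0],-0.3],[[0,0,0.1093],[0,0,0],-0.3],[[0,0,0],[0,0,0],-0.3],[[0,0,0],[0,0,0],-0.3]]'
python3 -c "
from h import *
plan([519,44.2,12],5.9,4)"
```

```text
clock: 43.18
tool_pos: [487.7, -29.1, 153.7]
eef_rot: [-179.9, -0.0, 99.9]
wrist_force: [0.8, -0.6, -0.2]
opening: 51.6
clock: 43.8
tool_pos: [516.9, 44.6, 153.5]
eef_rot: [-179.9, 0.1, 71.4]
wrist_force: [0.1, -0.0, -1.3]
opening: 51.5
clock: 44.42
tool_pos: [516.8, 44.4, 153.6]
eef_rot: [-180.0, 0.1, 24.4]
wrist_force: [-0.7, 0.3, -0.7]
opening: 51.3
clock: 44.92
tool_pos: [517.2, 44.6, 154.3]
eef_rot: [180.0, 0.1, 6.1]
wrist_force: [-0.3, 0.1, -0.6]
opening: 51.2
at [517.2  44.6 154.3] [1.8e+02 1.0e-01 6.1e+00] shift [0.0019 0.0006 0.1423] / 4 = [0.0005 0.0001 0.0356]
turn (do after the shift) [0.0001 0.0008 0.0028] / 1 = [0.0001 0.0008 0.0028]
```

```bash
python3 -m creep '[[[0,0,0.002],[0.0018,0.0006,0.0356],-0.3],[[0,0,0],[0,0,0.0356],-0.3],[[0,0,0],[0,0,0.0356],-0.3],[[0,0,0],[0,0,0.0306],-0.3],[[0,0,0],[0,0,0],-0.3]]'
python3 -m creep '[[[0,0,0],[0,0,0],-0.3],[[0,0,0],[0,0,0],-0.3]]'
python3 -c "
from h import *
plan([519,44.2,5.5],5.9,1)"
```

```text
clock: 45.55
tool_pos: [517.6, 44.1, 15.7]
eef_rot: [-180.0, 0.3, 5.9]
wrist_force: [0.9, 0.4, 0.8]
opening: 51.6
clock: 45.8
tool_pos: [520.6, 44.4, 18.9]
eef_rot: [-180.0, -0.1, 5.8]
wrist_force: [-0.2, -1.1, -0.2]
opening: 51.2
at [520.6  44.4  18.9] [-1.8e+02 -1.0e-01  5.8e+00] shift [-0.0016  0.      0.0134] / 1 = [-0.0016  0.      0.0134]
turn (do after the shift) [-0.     -0.0015 -0.0013] / 1 = [-0.     -0.0015 -0.0013]
```

```bash
python3 -m creep '[[[0,0,0],[-0.0015,0,0.012],-0.3],[[0,0,0],[0,0,0],-0.3],[[0,0,0],[0,0,0],-0.3]]'
python3 -c "
from h import *
plan([519,44.2,5.3],5.9,1)"
```

```text
clock: 46.18
tool_pos: [517.8, 44.1, 5.5]
eef_rot: [180.0, 0.0, 5.8]
wrist_force: [-0.0, -0.5, -0.3]
opening: 51.3
at [517.8  44.1   5.5] [180.    0.    5.8] shift [0.0012 0.     0.0002] / 1 = [0.0012 0.     0.0002]
turn (do after the shift) [ 0.0001  0.0004 -0.0013] / 1 = [ 0.0001  0.0004 -0.0013]
```

```bash
python3 -m creep '[[[0,0,0],[0,0,0],1],[[0,0,0],[0,0,0],1],[[0,0,0],[0,0,0],1],[[0,0,0],[0,0,-0.02],1],[[0,0,0],[0,0,-0.04],1]]'
python3 -m creep '[[[0,0,0],[0,0,-0.05],1],[[0,0,0],[0,0,-0.06],1],[[0,0,0],[0,0,-0.05],1],[[0,0,0],[0,0,0],0]]' 25
python3 -c "
from h import *
plan([480,-200,220],95.9,5)"
```

```text
clock: 46.8
tool_pos: [517.1, 44.2, 66.3]
eef_rot: [-180.0, 0.1, 5.8]
wrist_force: [0.5, -0.4, -0.2]
opening: 87.8
clock: 47.3
tool_pos: [520.4, 44.8, 230.6]
eef_rot: [180.0, -0.5, 5.8]
wrist_force: [0.8, -0.2, -0.7]
opening: 80.1
at [520.4  44.8 230.6] [180.   -0.5   5.8] shift [-0.065   0.2395  0.0102] / 5 = [-0.013   0.0479  0.002 ]
turn (do after the shift) [ 0.0049 -0.004  -1.0485] / 9 = [ 0.0005 -0.0004 -0.1165]
```

```bash
python3 -m creep '[[[0,0,0],[-0.013,0.0479,0],0],[[0,0,0],[-0.013,0.0479,0],0],[[0,0,0],[-0.013,0.0479,0],0],[[0,0,0],[-0.013,0.0479,0],0],[[0,0,0],[-0.013,0.0479,0],0]]'
python3 -m creep '[[[0,0,-0.1165],[0,0,0],0],[[0,0,-0.1165],[0,0,0],0],[[0,0,-0.1165],[0,0,0],0],[[0,0,-0.1165],[0,0,0],0],[[0,0,-0.1165],[0,0,0],0]]'
python3 -m creep '[[[0,0,-0.1165],[0,0,0],0],[[0,0,-0.1165],[0,0,0],0],[[0,0,-0.1165],[0,0,0],0],[[0,0,-0.1165],[0,0,0],0],[[0,0,0],[0,0,0],0]]'
python3 - <<'E'
from h import *
T=vision.get_image('top')
sub=T['color'].astype(int); m=((sub[:,:,2]-sub[:,:,0]>40)); m[:235]=0; m[330:]=0; m[:,:230]=0; m[:,340:]=0
(cx,cy),wh,an=cv2.minAreaRect(np.argwhere(m)[:,::-1].astype(np.float32)); P=at(T,(cy,cx),23)
W=np.array([at(T,(y,x),23)[:2] for x,y in cv2.boxPoints(((cx,cy),wh,an))]); print('slips',m.sum(),P.round(1),[(round(np.linalg.norm(v),1),round(np.degrees(np.arctan2(v[1],v[0])),1)) for v in np.diff(W,axis=0)])
y=np.radians(5.9); d=P[:2]-[621.5,54.8]; print('stirrer frame',d@[np.cos(y),np.sin(y)],d@[-np.sin(y),np.cos(y)])
save(T,'t6'); cv2.imwrite('pics/c6.png',cv2.resize(T['color'][170:300,200:450,::-1],None,fx=3,fy=3,interpolation=3))
plan([647.4,-194.9,215],95.9,4)
E
```

```text
clock: 47.92
tool_pos: [476.3, -201.9, 225.4]
eef_rot: [-180.0, 0.1, 5.8]
wrist_force: [0.3, 0.5, -0.8]
opening: 44.2
clock: 48.55
tool_pos: [476.7, -200.3, 225.2]
eef_rot: [-179.9, 0.0, 56.2]
wrist_force: [0.3, 0.3, -0.4]
opening: 44.1
clock: 49.18
tool_pos: [476.8, -200.5, 225.2]
eef_rot: [-179.9, -0.1, 95.8]
wrist_force: [-0.0, 0.1, 0.2]
opening: 44.2
slips 539 [519.6  43.7  23. ] [(np.float64(50.7), np.float64(-84.4)), (np.float64(50.6), np.float64(-174.4)), (np.float64(50.4), np.float64(95.5))]
stirrer frame -102.54627416101346 -0.5365521274058391
at [ 476.9 -200.5  225.3] [-180.    -0.    95.7] shift [-0.0114  0.1702  0.0101] / 4 = [-0.0028  0.0425  0.0025]
turn (do after the shift) [-0.0006 -0.0005 -0.0024] / 1 = [-0.0006 -0.0005 -0.0024]
```

View pics/c6.png

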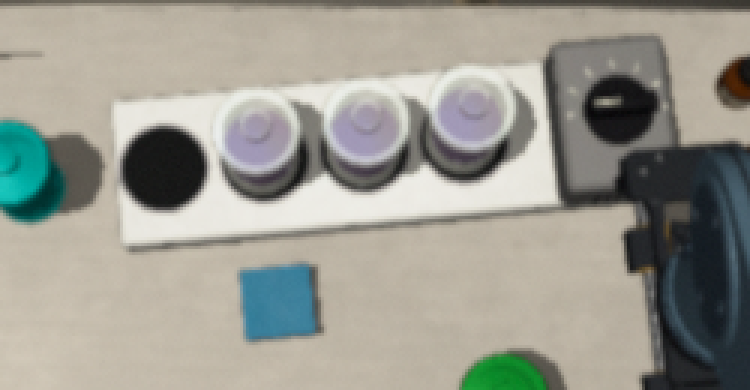

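The slips box lies square in front of jar 3 (crop (278,302)). Its gap to the stirrer is about 21 mm and it is 0.5 mm out of line. Now the selector, three clicks clockwise.

```bash
python3 -m creep '[[[0,0,0],[-0.0028,0.0425,0.0025],0],[[0,0,0],[-0.0028,0.0425,0.0025],0],[[0,0,0],[-0.0028,0.0425,0.0025],0],[[0,0,-0.002],[-0.0028,0.0425,0.0025],0],[[0,0,0],[0,0,0],0]]'
python3 -c "
from h import *
plan([647.4,-194.9,98],95.9,4)"
```

```text
clock: 49.85
tool_pos: [649.5, -192.7, 214.8]
eef_rot: [180.0, -0.1, 96.0]
wrist_force: [-0.8, -0.6, -0.4]
opening: 43.9
at [ 649.5 -192.7  214.8] [ 1.8e+02 -1.0e-01  9.6e+01] shift [-0.0022 -0.0024  0.1168] / 4 = [-0.0005 -0.0006  0.0292]
turn (do after the shift) [ 0.0003 -0.0011  0.001 ] / 1 = [ 0.0003 -0.0011  0.001 ]
```

```bash
python3 -m creep '[[[0,0,0],[-0.001,-0.0015,0.0292],0],[[0,0,0],[0,0,0.0292],0],[[0,0,0],[0,0,0.0292],0],[[0,0,0],[0,0,0.0262],0],[[0,0,0],[0,0,0],0]]'
python3 -m creep '[[[0,0,0],[0,0,0],0],[[0,0,0],[0,0,0],0]]'
python3 -c "
from h import *
plan([647.4,-194.9,98],95.9,1)"
```

```text
clock: 50.48
tool_pos: [643.9, -195.8, 100.0]
eef_rot: [-179.7, -0.0, 96.0]
wrist_force: [-0.5, -0.5, 0.8]
opening: 43.9
clock: 50.72
tool_pos: [647.1, -195.6, 103.4]
eef_rot: [179.9, 0.0, 96.0]
wrist_force: [-0.2, -0.2, -0.7]
opening: 44.1
at [ 647.1 -195.6  103.4] [179.9   0.   96. ] shift [0.0007 0.0004 0.0054] / 1 = [0.0007 0.0004 0.0054]
turn (do after the shift) [0.0013 0.0005 0.0015] / 1 = [0.0013 0.0005 0.0015]
```

Now grip, then turn +90° (10 rows of 0.1047).

```bash
python3 -m creep '[[[0,0,0],[0.0006,0.0003,0.0054],0],[[0,0,0],[0,0,0],0],[[0,0,0],[0,0,0],-1],[[0,0,0],[0,0,0],-1],[[0,0,0],[0,0,0],-1]]' 25
python3 -m creep '[[[0,0,0],[0,0,0],-1],[[0,0,0],[0,0,0],-1],[[0,0,0],[0,0,0],-1]]'
python3 -m creep '[[[0,0,0.07],[0,0,0],-1],[[0,0,0.07],[0,0,0],-1],[[0,0,0.07],[0,0,0],-1],[[0,0,0.07],[0,0,0],-1],[[0,0,0.07],[0,0,0],-1]]'
python3 -m creep '[[[0,0,0.07],[0,0,0],-1],[[0,0,0.07],[0,0,0],-1],[[0,0,0.07],[0,0,0],-1],[[0,0,0.07],[0,0,0],-1],[[0,0,0.07],[0,0,0],-1]]'
python3 -m creep '[[[0,0,0.07],[0,0,0],-1],[[0,0,0.07],[0,0,0],-1],[[0,0,0.07],[0,0,0],-1],[[0,0,0.07],[0,0,0],-1],[[0,0,0],[0,0,0],-1]]'
python3 -c "
from h import *
s=robot.observe();print(s['torque']);plan([647.4,-194.9,98],5.9,1)"
```

```text
clock: 51.35
tool_pos: [646.6, -194.9, 96.4]
eef_rot: [180.0, -0.0, 96.1]
wrist_force: [0.4, -0.2, 0.3]
opening: 16.6
clock: 51.72
tool_pos: [647.2, -194.8, 96.5]
eef_rot: [179.9, -0.0, 96.1]
wrist_force: [5.3, 0.4, -3.0]
opening: 12.8
clock: 52.35
tool_pos: [647.6, -194.6, 96.7]
eef_rot: [179.9, -0.1, 65.8]
wrist_force: [6.1, -0.5, -4.2]
opening: 12.7
clock: 52.98
tool_pos: [647.7, -195.0, 96.7]
eef_rot: [179.9, -0.1, 35.7]
wrist_force: [6.6, -2.1, -3.5]
opening: 12.7
clock: 53.6
tool_pos: [647.5, -195.2, 96.7]
eef_rot: [179.9, -0.1, 11.7]
wrist_force: [5.7, -1.0, -2.8]
opening: 12.8
[-0.1812778  -0.99304056 -0.19171193]
at [ 647.5 -195.2   96.7] [ 1.799e+02 -1.000e-01  1.170e+01] shift [-0.     -0.0003 -0.0013] / 1 = [-0.     -0.0003 -0.0013]
turn (do after the shift) [ 0.0005 -0.0013  0.0679] / 1 = [ 0.0005 -0.0013  0.0679]
```

```bash
python3 -m creep '[[[0,0,0.035],[0,0,0],-1],[[0,0,0.033],[0,0,0],-1],[[0,0,0],[0,0,0],-1],[[0,0,0],[0,0,0],-1]]'
python3 -c "
from h import *
s=robot.observe();print(s['torque'],s['eef_rot'])"
python3 -m creep '[[[0,0,0],[0,0,0],0],[[0,0,0],[0,0,0],0],[[0,0,0],[0,0,0],0],[[0,0,0],[0,0,-0.03],0],[[0,0,0],[0,0,-0.05],0]]'
python3 -m creep '[[[0,0,0],[0,0,-0.05],0],[[0,0,0],[-0.04,0.05,0],0],[[0,0,0],[-0.04,0.05,0],0],[[0,0,0],[-0.04,0.05,0],0],[[0,0,0],[-0.04,0.05,0],0]]'
cat > fin.py <<'E'
from h import *
T=vision.get_image('top');S=vision.get_image('scene')
a=cv2.resize(T['color'][170:320,200:450,::-1],None,fx=3,fy=3,interpolation=3); b=cv2.resize(T['color'][178:238,375:440,::-1],(150,138),interpolation=3)
cv2.imwrite('pics/c7.png',a); cv2.imwrite('pics/c8.png',np.hstack([cv2.resize(T['color'][178:238,375:440,::-1],(390,360),interpolation=3),cv2.resize(S['color'][130:400,120:420,::-1],(400,360),interpolation=3)]))
sub=T['color'].astype(int); m=((sub[:,:,2]-sub[:,:,0]>40)); m[:235]=0; m[330:]=0; m[:,:230]=0; m[:,340:]=0
(cx,cy),wh,an=cv2.minAreaRect(np.argwhere(m)[:,::-1].astype(np.float32)); P=at(T,(cy,cx),23); print('slips',P,wh)
E
python3 fin.py
```

```text
clock: 54.1
tool_pos: [647.5, -195.3, 96.7]
eef_rot: [180.0, -0.1, 6.0]
wrist_force: [5.3, -1.8, -2.4]
opening: 12.7
[-0.15878825 -0.94043875 -0.06982885] [ 1.79966507e+02 -1.16324011e-01  5.96902564e+00]
clock: 54.72
tool_pos: [644.9, -194.6, 175.4]
eef_rot: [-179.9, 0.3, 6.0]
wrist_force: [0.6, -0.3, 0.7]
opening: 44.1
clock: 55.35
tool_pos: [510.2, -406.8, 226.6]
eef_rot: [180.0, 0.0, 6.0]
wrist_force: [0.2, -0.3, -0.7]
opening: 43.9
slips [519.51091657  44.02622996  23.        ] (22.859329223632812, 23.301055908203125)
```

View pics/c8.png

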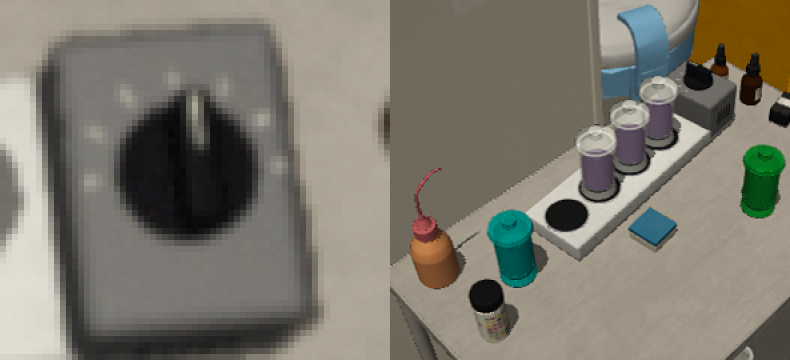

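The pointer leans about 6° left of +x. That matches the expected 5.9° and is exactly three clicks from the stop. The jars, box and bystanders are all in place, so I'm handing in.

```bash
python3 -c "
from h import *
print(workorder.job_done())"
```

```text
the job is handed in; nothing more can be done
None
```

The stirrer is set up for the staining run and the job is handed in; the hand-in reports no verdict. The robot finished clear of everything at about 55 s of the 210 s allowed.

1. **Selector off:** I turned it from click 4 anticlockwise to the end stop and confirmed the pointer in a picture.
2. **Jars:** There were three real jars (lavender, white lids). I stood them on stations 1, 2 and 3 with the selector off, and left the green and turquoise look-alikes alone.
3. **Coverslip box:** It was knocked about 4 cm aside during the run, so I located it again before picking it up. It now lies square in front of jar 3, about 21 mm from the stirrer and within about 1 mm of in line.
4. **Selector on:** I turned it three clicks clockwise, and the last picture shows the pointer at click 3.

**Last checks:** The gripper let go of each jar within about 1 mm of its station centre, and the pictures show an even black margin round each foot. One check disagreed: the lid positions in the top picture came out 2 to 3 mm off. I put that down to the white stirrer behind the lids and the 2 mm calibration, and did not adjust the jars. I moved neither the wash bottle, the dropper bottle nor the strip pot. I judged that from the pictures and did not re-measure their positions.

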